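# Pin the draw bar to the sprung rod and hold it at the mark

### The arm

A 7-joint arm with a two-finger parallel gripper is mounted at the origin on a cart in front of the work surface, level with it; the furniture and walls round the work are solid. World frame = base frame: x ahead of the robot, y to its left, z up, the work surface at z = 0. Lengths are in mm, angles in rad, forces in N, time in s.
With the tool pointing down it reaches from about 400 to 750 mm from the base axis. Payload 19.5 kg.
Tool frame: the origin (TCP) lies at the very end of the fingers, on their centre line; the grasp point (between the pads) lies 19 mm behind it; z points along the fingers, x is the direction in which the jaws open and shut, and the axes are right-handed (so a half turn about z gives the same grasp; the last joint's range is limited). The gripper opens to 85 mm and grips with 20 to 120 N. Pads are 22 mm wide; open, the fingers measure 114 mm over their backs; the gripper's body (76 mm by 85 mm) begins 54 mm behind the grasp point. The pads swing forward as they close: fully open they stand 13 mm farther back than shut.
Start: joints at [1.163, 0.707, -0.028, 1.485, 0.022, 0.951, -0.075], TCP at [205.667, -536.932, 231.268] pointing down, gripper open.
Joint ranges: [-2.71, 2.71], [-0.32, 2.16], [-1.57, 1.52], [0, 2.45], [-1.46, 4.6], [0, 2.02], [-2.83, 2.83]. Speed limits (rad/s): [1.89, 1.89, 2.57, 2.57, 3.01, 3.01, 3.01].

### API

Orientations are given as a rotation vector (axis times angle).
In Python, from rig import sense, capture, close_job, trace, pinpoint gives the robot as it stands. The module is installed in compiled form; this text tells all that it offers.
- The arm moves only by the tool arm_command, never from a script. Its argument "steps" is text: rows parted by semicolons, each of 7 numbers parted by spaces: the shift along the tool's x, y, z each as a share of 150 mm, from -1 to 1, then the turn, a rotation vector about the tool's x, y, z each as a share of 45 degrees, from -1 to 1, then the closure, from 0 (fully open) to 1 (shut). A call has exactly 8 rows; each row shifts and turns the commanded pose from where the row before left it, along the tool's axes as they then stand; what a row does not reach is not made up. A row lasts 1/8 s, in which the tool goes at most 62.5 mm and 10.7 degrees, less where a joint would pass 70% of its speed; a pose out of reach is approached as far as the arm can. A call with a number of a shift or a turn outside -1 to 1 is refused whole. A call with a gripper value outside its range is refused whole. The fingers move at their own pace and stop on an object; the grip force is fixed at half the most. Time passes only in rows, so rows that do not move let the fingers close, or fill a call up. It gives the time, the measured TCP pose, the force and the opening at its end, in the units of the state.
- sense(): the state, without advancing time (a new reading comes with each control period).
- capture(name): name is "scene" or "top"; returns a dict with "frame" (384x512x3 uint8, red, green, blue), "range_z" (384x512 float32, mm along the optical axis (not along the pixel's ray), 0 where there is no reading), "fx", "fy", "cx", "cy" (pixels), "eye" and "attitude" of the camera in the world. Camera axes: x right, y down, z forward; pixel columns grow to the right and rows downward; lengths in mm; the calibration is good to about 2 mm. A picture is of the moment at which its call begins.
- close_job(): hands the job in, once; it reports no verdict.
Trained networks look in the newest picture that a camera, given by its name, has taken for a name from the list of things; names that differ only in an ending like _2 or _b are one class to them, and where a whole thing is asked for, a point or a joint stands for the part that bears it (a point fixed in the world has none). Each returns a list of dicts, best first, with "confidence" (0 to 1); they miss things now and then, are a little off and sometimes report something else, mostly with a low value. They report only what shows in the picture. A call takes as long as a camera call. They do not tell look-alikes from the thing itself.
- trace(camera, label): "pixels" (384x512 bool, what is visible of it).
- pinpoint(camera, label): "location" ([x, y, z] in mm, in world coordinates, good to about 4 mm: a listed point, or the origin of a listed thing).
The state is a dict: "time": time; "joint_pos": joint angles; "qd": joint speeds; "tau": joint torques, N m; "eef_pos": TCP position; "tcp_rot": TCP orientation; "wrist_force": force on the tool from outside, world axes, zero at the start; "torque": the same for the moment, N m; "finger_gap": finger opening in mm.
Only numpy, scipy, OpenCV 4.12 (cv2) and the standard library are available. Lean on these libraries where they do the work, as an engineer would, in place of code of your own. Each camera call takes 0.05 s, during which the arm holds its last target.

### The job

Ready the spring tester for a reading: take the thicker of the two pins out of the rack and drop it fully home through the fork and the eye of the draw bar, leaving the thin pin alone. Then pull the draw bar by its upright handle until the rod's pointer is level with the rider's mark on the scale rail, and finish while still gripping the handle and holding the spring stretched there, steady.

Things in the scene. Friction and masses are not known exactly. Their poses are not given: they have to be found in the camera images.
- thick_pin_head (a point): Centre of the steel head (upright cylinder 18 mm across, 30 mm tall) of the thicker loose pin, 55 to 100 g. Below the head: a collar 24 mm across, 4 mm thick, then a shank 10 mm across, 34 mm long, chamfered tip. z is the pin's axis, up. This point is 19 mm above the collar's underside, 53 mm above the tip. Starts shank down in one of the rack's two holes.
- thick_pin_tip (a point): Centre of the end of the thick pin's shank, 53 mm below the head's centre.
- thin_pin_head (a point): Centre of the head of the thin pin (head 10 mm across, 30 mm tall, collar 18 mm, shank 6 mm), which stands in the rack's other hole and is not used.
- rack: Fixed dark steel block 30 x 110 x 38 mm holding both pins upright in two holes 60 mm apart along its y axis; the collars rest on its top. Origin at the centre of its underside. Which pin is in which hole varies. To its left stand a low vice and a clamp fixture 178 mm tall, and beyond them a tall cabinet (from about 0.2 m left of the robot's centre line): keep the arm clear of it.
- fork_hole (a point): Mouth, on the top face (32 mm wide, 50 mm above the bench) of the fork on the sprung rod, of the upright 12 mm hole through the fork's prongs and the draw bar's eye between them: lined up at the start, 28 mm deep, open below. Pin home: tip 34 mm below this point. y is the pull direction, towards the handle, roughly to the robot's left. Moves with the rod.
- handle (a point): Grip point of the draw bar's black upright plate handle: 40 mm wide across the pull (x), 14 mm thick along it (y), top 21 mm above this point, foot 27 mm below. 145 mm from the fork hole along the pull (+y). The guide bridge (50 mm high) on the fork's side leaves 34 mm free beside it.
- pointer (a point): Tip of the small dark pointer that sticks out of the fork on the robot's side, over the scale rail; moves with the rod. Same axes as the fork hole.
- mark (a point): The upright 3 mm blade of the steel rider on the outer face of the scale rail, at the pointer's height: the length mark. Fixed during the job. Its y axis is the direction of pull; at the start it lies 30 to 50 mm along the pull from the pointer.
- rod (a joint): Extension of the sprung rod out of its barrel, m, 0 (home) to 0.062 (end stop). Its inner spring pulls it home with about 5.4 N at 0 and 180 N/m more as it is drawn out (about 13 N at 0.04). It follows the draw bar only through the thick pin, up to 4 mm behind it because of the play in the holes.
- draw_bar (a joint): Travel of the draw bar with the handle along the pull, m, 0 (home, where it starts) to 0.066; it slides with about 1 N of friction and has no spring of its own.
Mind the look-alikes: they are no part of the job. What is shaped like the part that bears thick_pin_head but turquoise or yellow is not meant.

How it is judged:
By the outcome, as a careful person would: the job done as asked, in the order asked, and still so for the second after the job is handed in, while the arm keeps its last pose, push and grip.
It also fails if it takes over 64 s, if anything falls off the work surface, if the arm or the gripper's body presses on something with over 40 N, if the wrist force passes 120 N, or if a joint passes its speed limit or range.

## Working session

There is one attempt and no reset: what is moved stays moved. The work goes in short steps, Python scripts to look and compute and a tool call to move; the robot and the scene stay as the last step left them, time stands still between calls to the robot, and variables do not carry over. Pictures are saved under pics/ and viewed, and the job is handed in when it is done.

Besides the shell and the picture viewer there is one more tool, called after "Request:" by a JSON object that holds its "op" and its "data". arm_command: Moves the arm, as the interface text tells. Its arguments: {"type":"object","properties":{"steps":{"type":"string"}},"required":["steps"]}

```bash
mkdir -p pics; ls; cat > h.py <<'E'
import numpy as np, cv2
from rig import sense, capture, close_job, trace, pinpoint
from scipy.spatial.transform import Rotation as R
np.set_printoptions(precision=4,suppress=True)
def save(name,fn):
    c=capture(name); cv2.imwrite('pics/'+fn,c['frame'][:,:,::-1]); return c
def world(c,u,v,z=None):
    d=c['range_z'][int(round(v)),int(round(u))] if z is None else z
    p=np.array([(u-c['cx'])/c['fx']*d,(v-c['cy'])/c['fy']*d,d])
    A=np.array(c['attitude'])
    Rm=A if A.shape==(3,3) else R.from_rotvec(A).as_matrix()
    return Rm@p+np.array(c['eye'])
def proj(c,P):
    A=np.array(c['attitude']); Rm=A if A.shape==(3,3) else R.from_rotvec(A).as_matrix()
    p=Rm.T@(np.array(P)-np.array(c['eye'])); return np.array([p[0]/p[2]*c['fx']+c['cx'],p[1]/p[2]*c['fy']+c['cy']])
E
python3 - <<'E'
from h import *
s=sense(); print(s)
for n in ['scene','top']:
    c=save(n,n+'0.png'); print(n,c['fx'],c['fy'],c['cx'],c['cy'],c['eye'],c['attitude'])
    for l in ['thick_pin_head','thin_pin_head','rack','fork_hole','handle','pointer','mark']:
        try: print(l,[(round(d['confidence'],2),np.round(d['location'],1)) for d in pinpoint(n,l)][:4])
        except Exception as e: print(l,e)
E
```

```text
pics
{'time': 0.0, 'joint_pos': array([ 1.1633,  0.7071, -0.0276,  1.485 ,  0.022 ,  0.9509, -0.0755]), 'qd': array([ 0.0003,  0.0001,  0.0005,  0.0016, -0.0001,  0.0001, -0.0005]), 'tau': array([  0.0009, -88.3186,   1.2345, -23.6151,   0.0168,   0.0066,
        -0.0001]), 'eef_pos': array([ 205.5993, -536.711 ,  230.8604]), 'tcp_rot': array([-2.588 ,  1.78  ,  0.0014]), 'wrist_force': array([-0.5667,  0.2773, -0.2304]), 'torque': array([0.0025, 0.0045, 0.0174]), 'finger_gap': 85.41228262116506}
scene 472.04424029279204 472.04424029279204 254.5913586019576 184.01315937069228 [ 72.797  468.9078 601.1855] [-0.759   2.4403 -1.2969]
thick_pin_head [(0.8, array([ 578.7, -123.2,   52.3])), (0.73, array([578.3,  12.9,  58. ])), (0.62, array([ 567.4, -177.9,   50. ]))]
thin_pin_head [(0.73, array([581.4,  11.8,  -2.1])), (0.72, array([ 426.1, -354.2,   46.6])), (0.44, array([570.1, -46. ,  52.4]))]
rack [(0.82, array([575.8, -17.4,   0.9]))]
fork_hole [(0.55, array([ 466.2, -352.4,   50. ]))]
handle [(0.9, array([ 444.5, -206.3,   73.8])), (0.3, array([576.3, -15. ,   0.6]))]
pointer []
mark [(0.64, array([ 417.2, -327.1,   46.3]))]
top 410.5295045394954 410.5295045394954 258.00758047046236 190.50549688382094 [ 366.2133 -175.5502  960.6999] [-2.1132  2.1629 -0.1416]
thick_pin_head [(0.55, array([ 573.6, -122. ,   50.1])), (0.55, array([ 561.4, -179.3,   57.6])), (0.55, array([ 558. , -276.7,   50.7])), (0.46, array([582.7,  13.7,  54.9]))]
thin_pin_head []
rack [(0.84, array([578.4, -17.2,   0.4]))]
fork_hole [(0.72, array([ 461.5, -359.3,   48.4]))]
handle [(0.76, array([ 440.7, -211.7,   75.6]))]
pointer [(0.71, array([ 421.6, -358.2,   42.2]))]
mark [(0.42, array([ 417.4, -331.1,   41.5]))]
```

View pics/scene0.png

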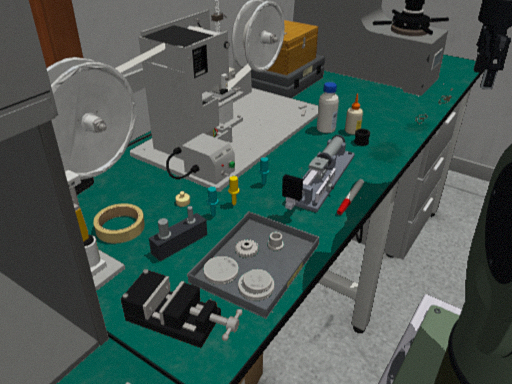

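View pics/top0.png

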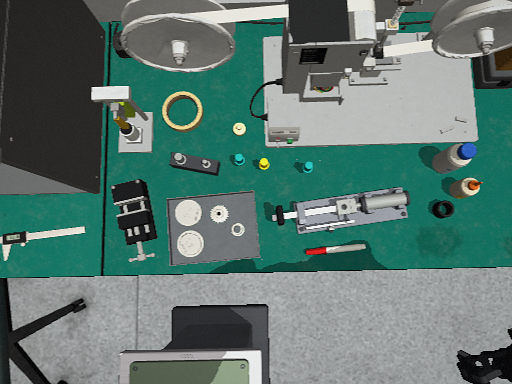

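The scene camera shows the rack at about (180,236), with its pins at (163,228) and (190,214). The tester is at about (325,175), with the handle at (290,187). In the top view the rack is at (195,163) and the fork at about (345,207). I'll enlarge both areas.

```bash
python3 - <<'E'
from h import *
a=cv2.imread('pics/scene0.png');b=cv2.imread('pics/top0.png')
f=lambda i,x,y,w,h,k:cv2.resize(i[y:y+h,x:x+w],None,fx=k,fy=k,interpolation=cv2.INTER_CUBIC)
r1=np.hstack([f(a,270,130,100,75,4),f(a,140,170,100,75,4)])
r2=np.hstack([f(b,265,170,100,75,4),f(b,160,130,100,75,4)])
cv2.imwrite('pics/z0.png',np.vstack([r1,r2]))
E
```

```text
(no output)
```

View pics/z0.png

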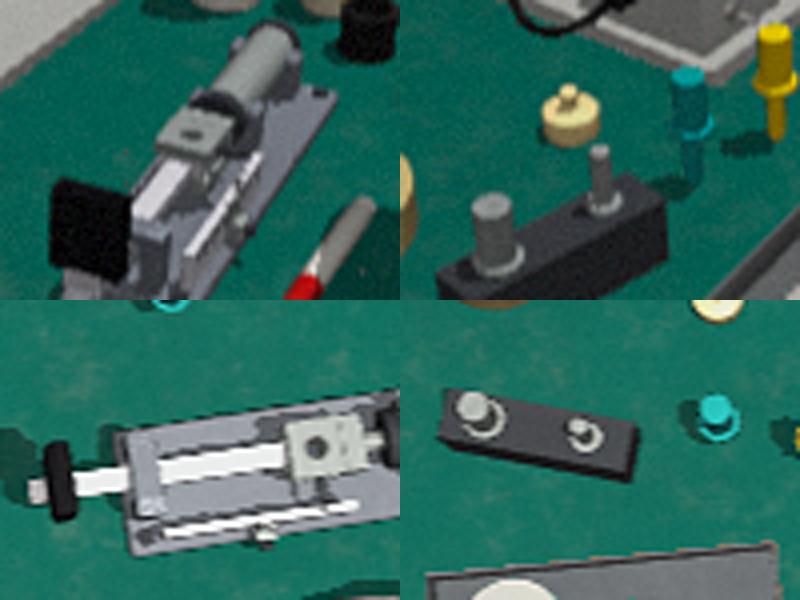

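```bash
cat >> h.py <<'E'
def ray(c,u,v):
    a=world(c,u,v,1.0)-np.array(c['eye']); return np.array(c['eye']),a/np.linalg.norm(a)
def tri(c1,p1,c2,p2):
    o1,d1=ray(c1,*p1);o2,d2=ray(c2,*p2)
    t=np.linalg.lstsq(np.stack([d1,-d2],1),o2-o1,rcond=None)[0]
    a=o1+t[0]*d1;b=o2+t[1]*d2; return (a+b)/2,np.linalg.norm(a-b)
E
python3 - <<'E'
from h import *
import pickle
s=capture('scene');t=capture('top')
pickle.dump((s,t),open('c0.pkl','wb'))
print('pinheadtop',tri(s,(162.9,220.7),t,(178,156.4)))
print('thin top',tri(s,(140+200/4,170+150/4),t,(160+178/4,130+126/4)))
print('forkhole',tri(s,(317.4,163.2),t,(344.5,206.9)))
print('bladeTop?', tri(s,(270+240/4,130+222/4),t,(265+265/4,170+238/4)))
for n,c in(('scene',s),('top',t)):
  for l in ['thick_pin_head','handle','rack','fork_hole','pointer','mark','rod','draw_bar']:
    for d in trace(n,l)[:4]:
        m=d['pixels'];v,u=np.nonzero(m)
        P=np.array([world(c,a,b) for a,b in zip(u,v) if c['range_z'][b,a]>0])
        print(n,l,round(d['confidence'],2),len(u),(u.mean().round(1),v.mean().round(1)),'med',np.median(P,0).round(1),'zmax',np.percentile(P[:,2],[5,50,95]).round(1))
        if l in('handle','rack'):
            top=P[P[:,2]>np.percentile(P[:,2],95)-6]; print('   top',top.mean(0).round(1),top.min(0).round(0),top.max(0).round(0))
E
```

```text
pinheadtop (array([580.3329,  13.2553,  72.3965]), np.float64(3.3243255138502206))
thin top (array([567.6027, -45.5573,  71.0464]), np.float64(3.4312132575561773))
forkhole (array([ 462.0394, -353.9143,   49.4567]), np.float64(4.921916243215896))
bladeTop? (array([ 413.9979, -326.3728,   23.3143]), np.float64(5.035421086384712))
scene thick_pin_head 0.68 206 (np.float64(163.4), np.float64(229.9)) med [577.2  20.1  56.4] zmax [40.2 56.4 72.6]
scene thick_pin_head 0.62 174 (np.float64(263.5), np.float64(169.5)) med [ 553.2 -269.5   45. ] zmax [ 8.3 45.  67.5]
scene thick_pin_head 0.45 194 (np.float64(233.3), np.float64(188.1)) med [ 562.9 -170.5   47. ] zmax [11.5 47.  67.8]
scene handle 0.9 692 (np.float64(295.4), np.float64(187.8)) med [ 446.  -201.8   64.4] zmax [35.  64.4 96.4]
   top [ 442.9 -204.3   94.9] [ 424. -215.   91.] [ 462. -197.   99.]
scene handle 0.38 263 (np.float64(319.7), np.float64(166.1)) med [ 456.2 -352.7   47.7] zmax [24.5 47.7 50.9]
   top [ 461.2 -353.6   48.8] [ 431. -379.   45.] [ 483. -334.   52.]
scene rack 0.92 1370 (np.float64(178.0), np.float64(237.7))
[... 1340 characters left out ...]
0.3   96. ] [ 424. -218.   92.] [ 460. -203.  100.]
top fork_hole 0.89 313 (np.float64(347.4), np.float64(206.6)) med [ 461.6 -361.    48.9] zmax [35.8 48.9 51.7]
top fork_hole 0.57 553 (np.float64(195.9), np.float64(164.4)) med [567.7 -21.4  36.4] zmax [10.8 36.4 39.4]
top pointer 0.73 380 (np.float64(347.2), np.float64(207.2)) med [ 461.  -360.5   48.4] zmax [11.7 48.4 51.5]
top mark 0.73 366 (np.float64(346.9), np.float64(207.2)) med [ 461.  -360.2   48.5] zmax [13.9 48.5 51.6]
top rod 0.83 321 (np.float64(346.5), np.float64(207.0)) med [ 461.2 -359.5   48.7] zmax [26.7 48.7 51.7]
top draw_bar 0.78 485 (np.float64(299.8), np.float64(213.0)) med [ 449.6 -242.9   40.9] zmax [32.5 40.9 97.5]
```

```bash
python3 - <<'E'
from h import *
import pickle
s,t=pickle.load(open('c0.pkl','rb'))
for c in(s,t):
    v,u=np.mgrid[0:384,0:512]; d=c['range_z']; m=d>0
    A=np.array(c['attitude']);Rm=A if A.shape==(3,3) else R.from_rotvec(A).as_matrix()
    P=np.stack([(u-c['cx'])/c['fx']*d,(v-c['cy'])/c['fy']*d,d],-1)[m]@Rm.T+np.array(c['eye'])
    H=np.full((12,18),-9)
    for x,y,z in P:
        i=int((x-300)//40); j=int((y+460)//40)
        if 0<=i<12 and 0<=j<18: H[i,j]=max(H[i,j],z)
    print('cols y from -460 step 40'); 
    for i in range(12): print(300+40*i,H[i])
# fork area heights along pull axis
p0=np.array([462,-356]);dr=np.array([-20.5,145.]);dr/=np.linalg.norm(dr);n=np.array([dr[1],-dr[0]])
for k in range(-90,175,8):
    q=[((P[:,:2]-p0)@dr),((P[:,:2]-p0)@n)]
    mm=(abs(q[0]-k)<4)&(abs(q[1])<25)
    print(k, P[mm][:,2].max().round(0) if mm.any() else None,end='; ')
st=sense();print();print(st['time'],R.from_rotvec(st['tcp_rot']).as_matrix())
E
```

```text
cols y from -460 step 40
300 [ 2  1  1  1  1  3  2  2  2  3  2  2  1  3  2  2 -9 -9]
340 [ 1 16 16 17 15  2  2 23 22 23 25 26 24 44 46  2  2 -9]
380 [ 2  2 12 52 37 16  2 23 29 28 25 26 25 48 48 21  2  1]
420 [43 50 51 51 50 52 98 23 29 28 20 16 23 54 54 53  2  6]
460 [ 51  54  51  51  41   9  98  24   5  22  23  24  23  53  53  54 439 403]
500 [  2   2   3   1   2   2   2  23  23  24  22   2   3  52  56  57 498 501]
540 [  2   2   2   2  68   3  68  69  69  39  73  73  72   2   1   3   2 357]
580 [ 24  24  23  23  23  59  64   2  68  36  39  74  73  12  14  14  -9 337]
620 [ 24  23  23  23  23  93  93  23  25   2   2  26  25  14 149  79  -9 296]
660 [ 24  24  23  23  -9  92  93  55  26   3  26  27  27 179 179  -9  -9 218]
700 [ 24 199 296 296 296 296 138  37   3   2  26 207  26 178 178  -9  -9 144]
740 [121 119 292 297 298 297 160  45 268 300 311 312 307 236  -9  -9  -9  66]
cols y from -460 step 40
300 [ 2  2  3  4  2  3  3  3  4  4  3  3 19  3  3  2  4  5]
340 [ 4 18 20 18 17  5  4 24 24 25 25 29 22 45 44  3  3  4]
380 [ 3  5 14 51 37 18  4 23 30  8 28 28 24 48 50 21  3  7]
420 [ 
[... 390 characters left out ...]
  94  94   2  27   4   4  25  25  15 149  80 392  -9]
660 [ 25  26  27  27  24  94  94  54  24   3  26  26  28 179 182 179 397  -9]
700 [ 25 278 296 297 297 298  95  38   3   2 206 207  28 180 179 178 401  -9]
740 [121 280 293 298 298 298  55  43 272 302 312 312 304 281   3   2 403  -9]
-90 53.0; -82 53.0; -74 53.0; -66 54.0; -58 53.0; -50 54.0; -42 55.0; -34 52.0; -26 52.0; -18 52.0; -10 53.0; -2 53.0; 6 55.0; 14 53.0; 22 42.0; 30 44.0; 38 45.0; 46 45.0; 54 44.0; 62 43.0; 70 43.0; 78 43.0; 86 48.0; 94 54.0; 102 53.0; 110 46.0; 118 44.0; 126 43.0; 134 42.0; 142 99.0; 150 100.0; 158 82.0; 166 41.0; 174 3.0; 
1.7 [[ 0.3577 -0.9339 -0.    ]
 [-0.9339 -0.3577  0.0001]
 [-0.0001 -0.     -1.    ]]
```

```bash
cat >> h.py <<'E'
def plan(target,yaw,n,grip,base=None,prof=None):
    """target xyz mm, yaw bearing deg of tool x (tool down); n rows"""
    st=sense(); p=np.array(st['eef_pos']);M=R.from_rotvec(st['tcp_rot'])
    c,s_=np.cos(np.radians(yaw)),np.sin(np.radians(yaw))
    G=R.from_matrix(np.array([[c,s_,0],[s_,-c,0],[0,0,-1.]]))
    rv=(M.inv()*G).as_rotvec(); dp=np.array(target)-p
    rows=[];q=p.copy();Q=M;w=np.ones(n) if prof is None else np.array(prof,float); w/=w.sum(); a=0
    for i in range(n):
        a+=w[i]
        goal=p+dp*a
        sh=Q.inv().apply(goal-q)/150; tr=rv*w[i]/np.radians(45)
        sh=sh.round(4);tr=tr.round(4)
        q=q+Q.apply(sh*150); Q=Q*R.from_rotvec(tr*np.radians(45))
        rows.append(' '.join('%g'%x for x in [*(sh+0.0),*(tr+0.0),grip]))
    for k in range(0,n,8): print('; '.join(rows[k:k+8]));print()
    print('end',q,Q.as_rotvec(),'dp',dp,'rv deg',np.degrees(rv), 'max/row mm',150*0)
E
python3 - <<'E'
from h import *
plan([580,12,150],-12,16,0,prof=[.5]+[1]*13+[.6,.3])
E
```

```text
-0.0877 -0.1264 0.0188 0 0 -0.044 0; -0.1665 -0.2586 0.0377 0 0 -0.088 0; -0.1482 -0.2695 0.0376 0 0 -0.088 0; -0.1293 -0.2791 0.0377 0 0 -0.088 0; -0.1097 -0.2874 0.0376 0 0 -0.088 0; -0.0896 -0.2942 0.0377 0 0 -0.088 0; -0.069 -0.2998 0.0376 0 0 -0.088 0; -0.0482 -0.3038 0.0377 0 0 -0.088 0

-0.0271 -0.3064 0.0376 0 0 -0.088 0; -0.0058 -0.3075 0.0376 0 0 -0.088 0; 0.0154 -0.3072 0.0377 0 0 -0.088 0; 0.0365 -0.3054 0.0376 0 0 -0.088 0; 0.0576 -0.3022 0.0377 0 0 -0.088 0; 0.0783 -0.2974 0.0376 0 0 -0.088 0; 0.0592 -0.1748 0.0226 0 0 -0.0528 0; 0.0332 -0.0861 0.0113 0 0 -0.0264 0

end [579.9998  11.9946 150.003 ] [-3.1242  0.3289  0.    ] dp [374.3243 548.9222 -81.2559] rv deg [ -0.005    0.0054 -57.0437] max/row mm 0
```

Request:
{"op": "arm_command", "data": {"steps": "-0.088 -0.126 0.019 0 0 -0.044 0; -0.167 -0.259 0.038 0 0 -0.088 0; -0.148 -0.27 0.038 0 0 -0.088 0; -0.129 -0.279 0.038 0 0 -0.088 0; -0.11 -0.287 0.038 0 0 -0.088 0; -0.09 -0.294 0.038 0 0 -0.088 0; -0.069 -0.3 0.038 0 0 -0.088 0; -0.048 -0.304 0.038 0 0 -0.088 0"}}

```text
time: 2.7
eef_pos: [401.4, -249.7, 188.5]
tcp_rot: [-2.959, 1.054, -0.001]
wrist_force: [1.0, -0.5, 0.4]
finger_gap: 85.5
```

Request:
{"op": "arm_command", "data": {"steps": "-0.027 -0.306 0.038 0 0 -0.088 0; -0.006 -0.308 0.038 0 0 -0.088 0; 0.015 -0.307 0.038 0 0 -0.088 0; 0.037 -0.305 0.038 0 0 -0.088 0; 0.058 -0.302 0.038 0 0 -0.088 0; 0.078 -0.297 0.038 0 0 -0.088 0; 0.059 -0.175 0.023 0 0 -0.053 0; 0.033 -0.086 0.011 0 0 -0.026 0"}}

```text
time: 3.7
eef_pos: [580.2, 13.2, 149.0]
tcp_rot: [-3.124, 0.326, 0.0]
wrist_force: [-0.5, -0.6, -0.1]
finger_gap: 85.2
```

```bash
python3 - <<'E'
from h import *
s=save('scene','s1.png');t=save('top','t1.png')
a=cv2.imread('pics/s1.png');b=cv2.imread('pics/t1.png')
f=lambda i,x,y,w,h,k:cv2.resize(i[y:y+h,x:x+w],None,fx=k,fy=k,interpolation=cv2.INTER_CUBIC)
cv2.imwrite('pics/z1.png',np.hstack([f(a,90,110,130,190,3),f(b,130,100,130,190,3)]))
st=sense();print(st)
E
```

```text
{'time': 3.8, 'joint_pos': array([ 0.009 ,  0.8201, -0.171 ,  1.5638,  0.1786,  0.7732, -0.4457]), 'qd': array([ 0.0339, -0.0206,  0.0199,  0.0339,  0.0003, -0.0095, -0.0021]), 'tau': array([ -2.3684, -91.3289,  -2.2904, -21.332 ,   0.057 ,   0.2949,
         0.0234]), 'eef_pos': array([579.9748,  12.6187, 149.0286]), 'tcp_rot': array([-3.1241,  0.3276,  0.0004]), 'wrist_force': array([ 0.0078, -0.2643, -0.6243]), 'torque': array([ 0.0023, -0.0414,  0.0047]), 'finger_gap': 85.28251721218913}
```

View pics/z1.png

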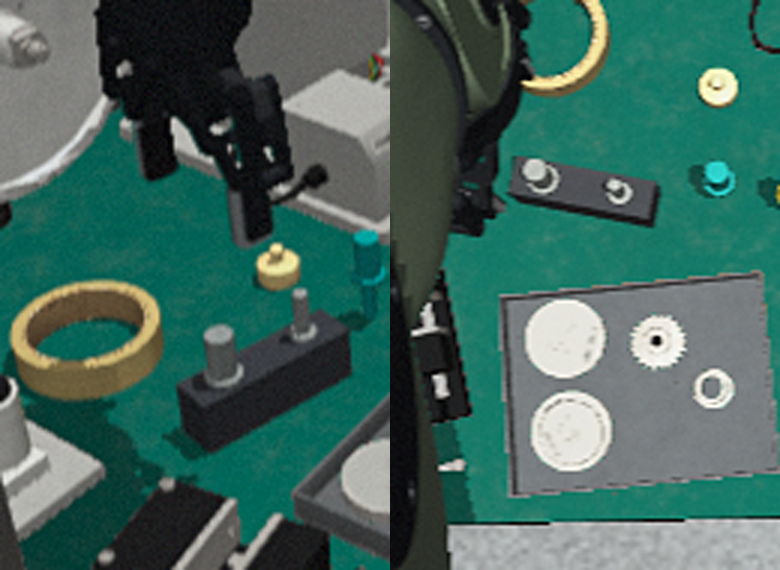

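```bash
python3 - <<'E'
from h import *
s=capture('scene');t=capture('top');st=sense();p=st['eef_pos'];M=R.from_rotvec(st['tcp_rot'])
f=lambda i,x,y,w,h,k:cv2.resize(i[y:y+h,x:x+w],None,fx=k,fy=k,interpolation=cv2.INTER_CUBIC)
a=f(s['frame'][:,:,::-1],110,120,80,90,5);b=f(t['frame'][:,:,::-1],120,120,80,90,5)
for sx in(-1,1):
  for off in (43,57):
   for w in(-11,11):
    P=p+M.apply([sx*off,w,-13])
    u=(proj(s,P)-[110,120]+.5)*5-.5; cv2.circle(a,tuple(int(x) for x in u),2,(0,0,255),-1)
    u=(proj(t,P)-[120,120]+.5)*5-.5; cv2.circle(b,tuple(int(x) for x in u),2,(0,0,255),-1)
cv2.imwrite('pics/z2.png',np.hstack([a,b]))
E
```

```text
(no output)
```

View pics/z2.png

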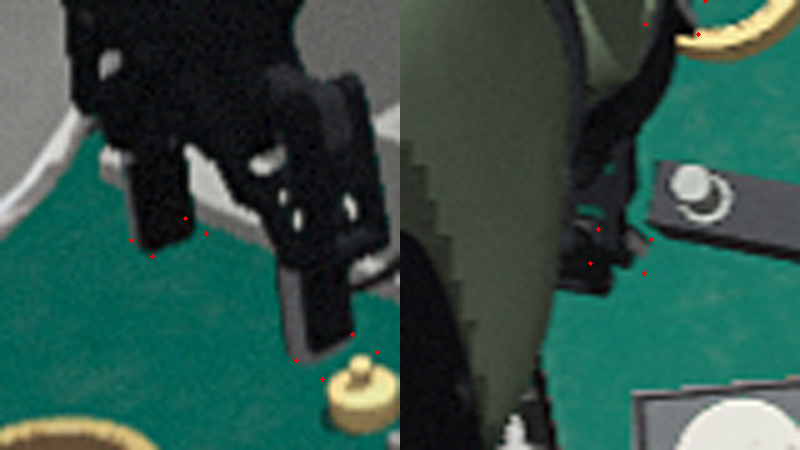

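The scene camera's projected fingertip positions match the picture. The pin's head top measures z = 72, as expected (38 + 34), so I'll descend.

Request:
{"op": "arm_command", "data": {"steps": "0 0 0.08 0 0 0 0; 0 0 0.14 0 0 0 0; 0 0 0.14 0 0 0 0; 0 0 0.14 0 0 0 0; 0 0 0.11 0 0 0 0; 0 0 0.075 0 0 0 0; 0 0 0 0 0 0 0; 0 0 0 0 0 0 0"}}

```text
time: 4.9
eef_pos: [580.1, 12.0, 47.0]
tcp_rot: [-3.124, 0.329, -0.001]
wrist_force: [0.4, 0.1, -1.0]
finger_gap: 85.8
```

```bash
python3 - <<'E'
from h import *
s=capture('scene');st=sense();print(st['eef_pos'],st['wrist_force'])
cv2.imwrite('pics/s3.png',cv2.resize(s['frame'][170:290,110:230,::-1],None,fx=5,fy=5,interpolation=cv2.INTER_CUBIC))
E
```

```text
[580.141   12.0016  47.1272] [-0.0176 -0.3555  0.753 ]
```

View pics/s3.png

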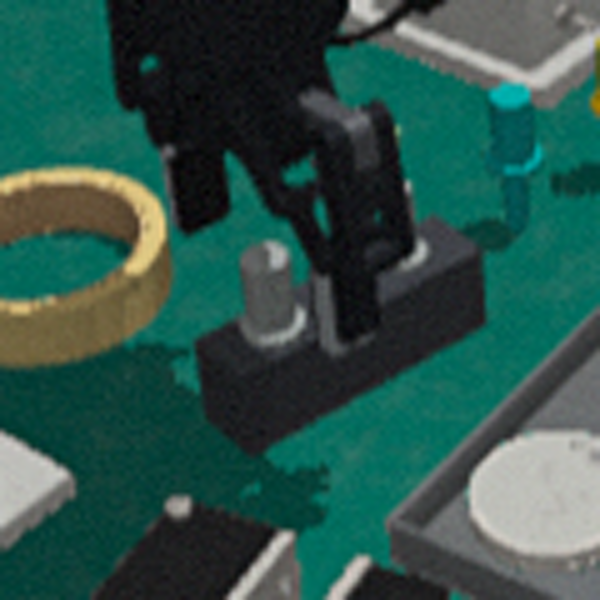

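The fingers straddle the thick pin: pad bottoms are at about (195,230) and (345,345), and the pin head lies between them at (268,290). Closing now.

Request:
{"op": "arm_command", "data": {"steps": "0 0 0 0 0 0 0.3; 0 0 0 0 0 0 0.5; 0 0 0 0 0 0 0.7; 0 0 0 0 0 0 1; 0 0 0 0 0 0 1; 0 0 0 0 0 0 1; 0 0 0 0 0 0 1; 0 0 0 0 0 0 1"}}

```text
time: 5.95
eef_pos: [579.9, 12.0, 46.7]
tcp_rot: [-3.124, 0.329, -0.0]
wrist_force: [-0.2, -0.2, 5.6]
finger_gap: 16.0
```

```bash
python3 - <<'E'
from h import *
s=capture('scene');st=sense();print(st['eef_pos'],st['wrist_force'],st['finger_gap'],st['torque'])
cv2.imwrite('pics/s4.png',cv2.resize(s['frame'][170:290,110:230,::-1],None,fx=5,fy=5,interpolation=cv2.INTER_CUBIC))
E
```

```text
[579.9349  12.0242  46.7336] [-0.4741 -0.3753  5.4922] 16.091506980203416 [-0.016   0.19    0.0257]
```

View pics/s4.png

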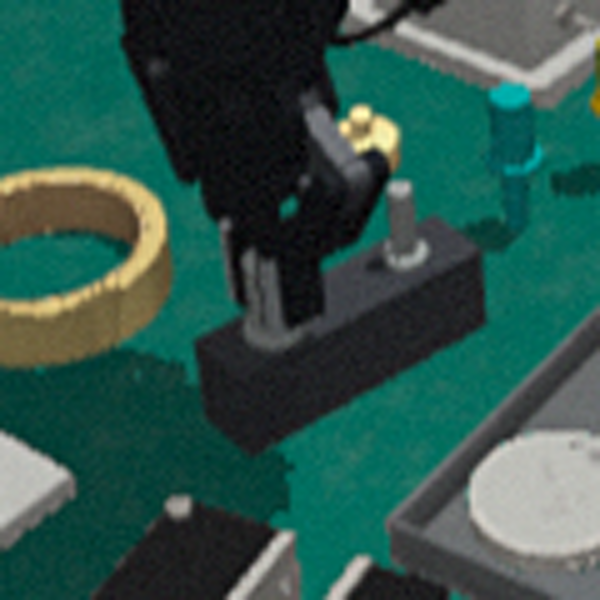

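Gripped, though the gap reads 16 mm rather than 18. I'll lift straight up and check the hold.

Request:
{"op": "arm_command", "data": {"steps": "0 0 -0.03 0 0 0 1; 0 0 -0.07 0 0 0 1; 0 0 -0.12 0 0 0 1; 0 0 -0.16 0 0 0 1; 0 0 -0.16 0 0 0 1; 0 0 -0.12 0 0 0 1; 0 0 0 0 0 0 1; 0 0 0 0 0 0 1"}}

```text
time: 7.0
eef_pos: [579.5, 12.0, 145.4]
tcp_rot: [-3.124, 0.329, 0.001]
wrist_force: [-0.0, -0.1, -1.2]
finger_gap: 16.0
```

```bash
python3 - <<'E'
from h import *
s=capture('scene');st=sense();print(st['eef_pos'],st['wrist_force'],st['finger_gap'],st['torque'])
cv2.imwrite('pics/s5.png',cv2.resize(s['frame'][120:270,100:230,::-1],None,fx=4,fy=4,interpolation=cv2.INTER_CUBIC))
E
```

```text
[579.4618  12.0187 145.0747] [-0.3936  0.3302 -0.7261] 16.10220331263788 [-0.0822 -0.0254 -0.0701]
```

View pics/s5.png

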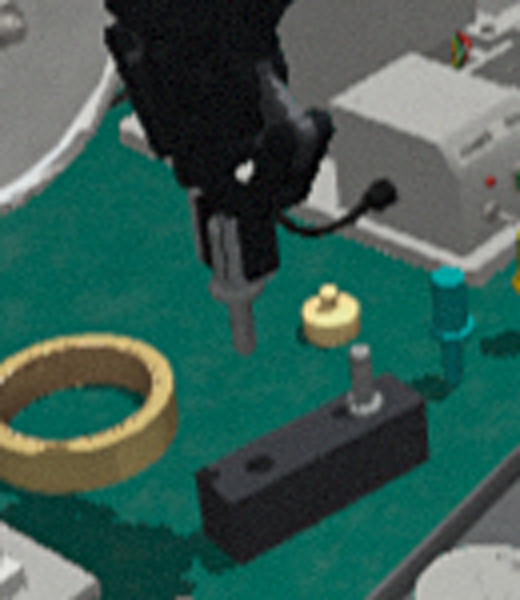

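Held upright at the right depth: the tip is at (161,207) in the scene image and the hole is empty below. Next I'll work out the tip's offset from the TCP and plan the transfer.

```bash
python3 - <<'E'
from h import *
s=capture('scene');t=capture('top');st=sense();p=st['eef_pos']
o,d=ray(s,161,208); z=p[2]-42.7
print('tip at', o+d*(z-o[2])/d[2], 'tcp',p)
def atz(c,u,v,z):
    o,d=ray(c,u,v); return o+d*(z-o[2])/d[2]
print('hole scene',atz(s,317.4,163.2,50),'top',atz(t,344.5,206.9,50))
print('pin0 scene',atz(s,162.9,220.7,72),'top',atz(t,178,156.4,72))
plan([p[0],p[1],170],-12,2,1)
plan([463,-357,170],-12,8,1)
E
```

```text
tip at [580.924   15.2272 102.2976] tcp [579.551   12.0171 144.9976]
hole scene [ 463.8977 -352.0935   50.    ] top [ 459.7536 -354.8486   50.    ]
pin0 scene [582.5117  13.3684  72.    ] top [578.9943  12.3465  72.    ]
-0.0001 0 -0.0833 0.0001 0.0007 -0.0003 1; 0 0 -0.0834 0.0001 0.0007 -0.0003 1

end [579.5556  12.0186 170.0026] [-3.1244  0.3283 -0.0001] dp [ 0.      0.     25.0024] rv deg [ 0.0079  0.0596 -0.0228] max/row mm 0
-0.031 0.321 -0.0208 0 0.0002 -0.0001 1; -0.0309 0.321 -0.0207 0 0.0002 -0.0001 1; -0.031 0.321 -0.0208 0 0.0002 -0.0001 1; -0.0311 0.321 -0.0208 0 0.0002 -0.0001 1; -0.031 0.321 -0.0207 0 0.0002 -0.0001 1; -0.0311 0.321 -0.0208 0 0.0002 -0.0001 1; -0.0311 0.321 -0.0208 0 0.0002 -0.0001 1; -0.0311 0.321 -0.0208 0 0.0002 -0.0001 1

end [ 462.9993 -357.0065  169.999 ] [ 3.1243 -0.328   0.0003] dp [-116.551  -369.0171   25.0024] rv deg [ 0.0079  0.0596 -0.0228] max/row mm 0
```

Request:
{"op": "arm_command", "data": {"steps": "-0.019 0.182 -0.08 0 0 0 1; -0.038 0.365 -0.05 0 0 0 1; -0.038 0.365 -0.04 0 0 0 1; -0.038 0.365 0 0 0 0 1; -0.038 0.365 0 0 0 0 1; -0.038 0.365 0 0 0 0 1; -0.038 0.365 0 0 0 0 1; -0.019 0.182 0 0 0 0 1"}}

```text
time: 8.15
eef_pos: [459.2, -357.2, 170.4]
tcp_rot: [3.123, -0.334, -0.002]
wrist_force: [0.5, 1.3, -0.6]
finger_gap: 16.1
```

Request:
{"op": "arm_command", "data": {"steps": "0 0 0.06 0 0 0 1; 0 0 0.1 0 0 0 1; 0 0 0.1 0 0 0 1; 0 0 0.09 0 0 0 1; 0 0 0.04 0 0 0 1; 0 0 0.02 0 0 0 1; 0 0 0 0 0 0 1; 0 0 0 0 0 0 1"}}

```text
time: 9.15
eef_pos: [461.1, -354.5, 109.8]
tcp_rot: [3.124, -0.329, 0.001]
wrist_force: [0.9, -0.4, -0.3]
finger_gap: 16.3
```

```bash
python3 - <<'E'
from h import *
s=capture('scene');t=capture('top');st=sense();print(st['eef_pos'],st['wrist_force'],st['finger_gap'],st['joint_pos'])
f=lambda c,x,y,w,h,k:cv2.resize(c['frame'][y:y+h,x:x+w,::-1],None,fx=k,fy=k,interpolation=cv2.INTER_CUBIC)
cv2.imwrite('pics/z6.png',np.hstack([f(s,280,110,70,90,5.7),f(t,310,170,70,90,5.7)]))
E
```

```text
[ 461.0708 -354.466   109.7565] [ 0.2913 -0.0295  0.318 ] 16.00907768348743 [ 0.7187  0.8823 -0.2371  1.5903  0.2844  0.7027  0.137 ]
```

View pics/z6.png

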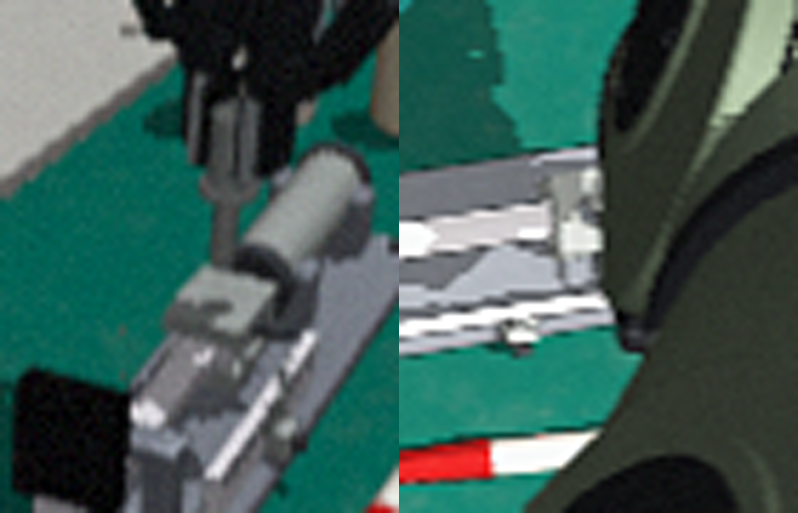

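```bash
python3 - <<'E'
from h import *
import pickle
s0,t0=pickle.load(open('c0.pkl','rb'))
s=capture('scene')
f=lambda c,x,y,w,h,k:cv2.resize(c['frame'][y:y+h,x:x+w,::-1],None,fx=k,fy=k,interpolation=cv2.INTER_NEAREST)
cv2.imwrite('pics/z7.png',np.hstack([f(s0,300,135,40,50,10),f(s,300,135,40,50,10)]))
E
```

```text
(no output)
```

View pics/z7.png

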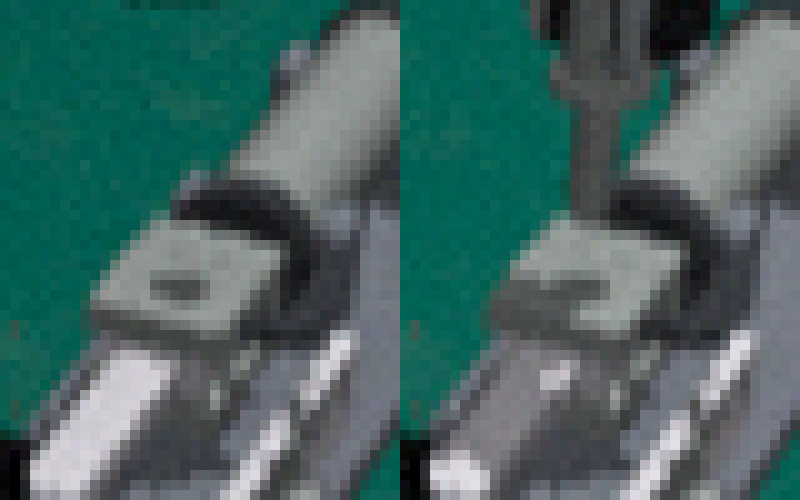

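```bash
python3 - <<'E'
from h import *
s=capture('scene');st=sense();p=st['eef_pos']
for dx,dy in((0,0),(2,2),(4,2)):
    for z in(-42.7,-8.7,-4.7): print((dx,dy),z,proj(s,[p[0]+dx,p[1]+dy,p[2]+z]).round(2))
print(proj(s,[464,-352,50]))
# jac at tip and hole
b=proj(s,[461,-354,67]);print('J',proj(s,[471,-354,67])-b,proj(s,[461,-344,67])-b,proj(s,[461,-354,77])-b)
c=s['frame'].astype(int)
print(c[145:162,312:328].sum(2)//3)
print(c[145:162,312:328,1]-c[145:162,312:328,0])
E
```

```text
(0, 0) -42.7 [319.65 156.59]
(0, 0) -8.7 [320.91 143.11]
(0, 0) -4.7 [321.06 141.49]
(2, 2) -42.7 [318.42 156.7 ]
(2, 2) -8.7 [319.66 143.22]
(2, 2) -4.7 [319.81 141.6 ]
(4, 2) -42.7 [317.62 156.44]
(4, 2) -8.7 [318.84 142.96]
(4, 2) -4.7 [318.99 141.34]
[317.3395 163.2043]
J [-4.0029 -1.3161] [-2.1473  1.9163] [ 0.3661 -3.9145]
[[ 62  63  59  63  70  69  70  79  77  79  82  66  66  63  54  85]
 [ 63  62  61  64  65  61  64  72  72  73  67  67  62  60  80 115]
 [ 58  61  61  61  60  53  65  75  71  66  71  68  65  71 106 135]
 [ 60  60  60  66  62  59  65  74  77  64  70  64  70 102 131 145]
 [ 59  60  59  63  65  56  63  75  74  63  60  62  96 130 143 150]
 [ 64  62  64  62  67  60  65  74  72  57  62  92 130 147 153 157]
 [ 63  61  59  62  64  60  69  74  76  60  77 122 137 151 156 158]
 [ 61  60  59  63  62  64  69  74  67  64  76 100 113 126 136 152]
 [ 66  63  58  62  56  63  68  78  69  62  60  59  61  72  88 107]
 [ 66  65  59  60  58  61  73  79  74  45  40  40  53  55  58  65]
 [ 64  68  60  68  62  67  77  72  64  37  31  24  29  39  45  52]
 [ 61  66  63  92 104  79  75  7
[... 810 characters left out ...]
  34  41   5  -1   5   5   7]
 [ 99  97  97 101  79   5   1   3  10  23  20   2   0   7   6   4]
 [ 86  99  94  98  69   4  -2   2   4   7   3   4   3   4   8   5]
 [ 96  90  96  97  70   6   0   0   1   3   3   3   3  -1   1   2]
 [ 91  89  93  92  74   7  -1   3   6   1  -2   1   0   0   1   2]
 [ 98  97  89  58  49   6   0   6   3   2   0  -1   2   0   4   3]
 [ 93  94  57  20  15   3   3   0   6   2   0   5   2  -1   1   1]
 [ 96  62  19   3   5   5   6   3   6   8   6   3   4   5   1  -1]
 [ 57  25   3   4   4   6   8   6   8   5   8   5   4   6   7   4]
 [ 26   5   3   3   8   6   6   8   7   7   7   8   7   6   7   3]
 [  4   0   4   8   4   4   7   7   3   5   3   5   6   7   4   4]]
```

In the scene view the tip is at about (318.3,156.0) and the hole at (317.3,163.2), which puts the tip within 1–3 mm of the hole's axis. I'll nudge +1 mm in y, go lower and look again.

Request:
{"op": "arm_command", "data": {"steps": "-0.0014 -0.0065 0 0 0 0 1; 0 0 0.03 0 0 0 1; 0 0 0.03 0 0 0 1; 0 0 0.02 0 0 0 1; 0 0 0 0 0 0 1; 0 0 0 0 0 0 1; 0 0 0 0 0 0 1; 0 0 0 0 0 0 1"}}

```text
time: 10.35
eef_pos: [461.0, -353.4, 97.6]
tcp_rot: [-3.124, 0.329, -0.0]
wrist_force: [0.1, 0.2, -0.5]
finger_gap: 16.0
```

```bash
python3 - <<'E'
from h import *
s=capture('scene');t=capture('top');st=sense();print(st['eef_pos'],st['wrist_force'],st['finger_gap'])
f=lambda c,x,y,w,h,k:cv2.resize(c['frame'][y:y+h,x:x+w,::-1],None,fx=k,fy=k,interpolation=cv2.INTER_NEAREST)
cv2.imwrite('pics/z8.png',np.hstack([f(s,300,135,40,50,10),f(t,320,185,40,50,10)]))
E
```

```text
[ 460.9839 -353.3923   97.5035] [-0.0675 -0.3822 -0.5277] 15.964453694625757
```

View pics/z8.png

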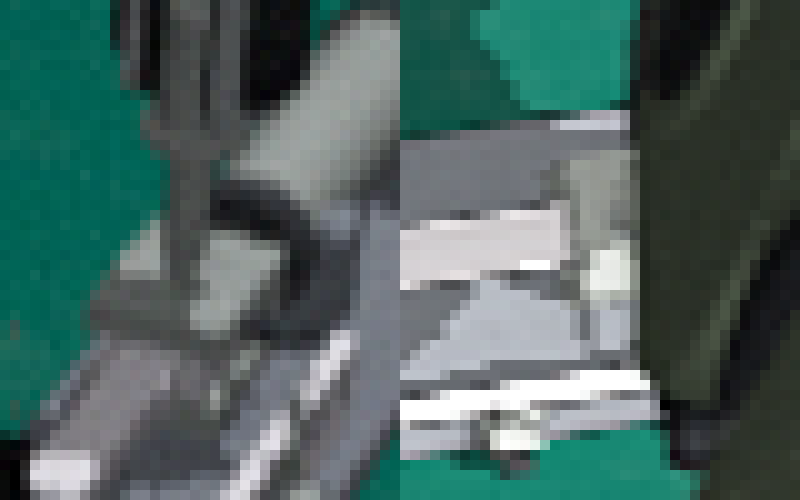

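Request:
{"op": "arm_command", "data": {"steps": "0.0045 -0.001 0 0 0 0 1; 0 0 0.014 0 0 0 1; 0 0 0.01 0 0 0 1; 0 0 0.007 0 0 0 1; 0 0 0.007 0 0 0 1; 0 0 0.007 0 0 0 1; 0 0 0 0 0 0 1; 0 0 0 0 0 0 1"}}

```text
time: 11.45
eef_pos: [461.7, -353.4, 90.8]
tcp_rot: [-3.124, 0.329, -0.0]
wrist_force: [-0.4, -1.7, -0.5]
finger_gap: 16.1
```

```bash
python3 - <<'E'
from h import *
s=capture('scene');st=sense();print(st['eef_pos'],st['wrist_force'],st['torque'],st['finger_gap'])
f=lambda c,x,y,w,h,k:cv2.resize(c['frame'][y:y+h,x:x+w,::-1],None,fx=k,fy=k,interpolation=cv2.INTER_NEAREST)
cv2.imwrite('pics/z9.png',f(s,300,135,40,50,10))
E
```

```text
[ 461.6954 -353.4121   90.7869] [ 0.2836  0.3076 -0.8713] [ 0.0094 -0.0006  0.0268] 15.943860926858871
```

View pics/z9.png

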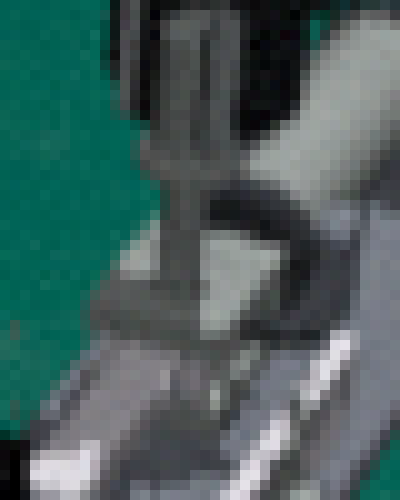

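No contact force yet, with the tip nominally at z = 48. Continuing gently.

Request:
{"op": "arm_command", "data": {"steps": "0 0 0.007 0 0 0 1; 0 0 0.007 0 0 0 1; 0 0 0.007 0 0 0 1; 0 0 0.007 0 0 0 1; 0 0 0.007 0 0 0 1; 0 0 0.007 0 0 0 1; 0 0 0 0 0 0 1; 0 0 0 0 0 0 1"}}

```text
time: 12.5
eef_pos: [461.7, -353.4, 84.4]
tcp_rot: [-3.124, 0.329, 0.0]
wrist_force: [1.3, 0.1, -1.4]
finger_gap: 16.2
```

```bash
python3 - <<'E'
from h import *
st=sense();print(st['eef_pos'],st['wrist_force'],st['torque'],st['finger_gap'])
E
```

```text
[ 461.6808 -353.3763   84.4156] [ 1.2556  0.0846 -1.3704] [-0.0907 -0.0354  0.0474] 16.210641340463976
```

Request:
{"op": "arm_command", "data": {"steps": "0 0 0.01 0 0 0 1; 0 0 0.012 0 0 0 1; 0 0 0.012 0 0 0 1; 0 0 0.012 0 0 0 1; 0 0 0.012 0 0 0 1; 0 0 0.012 0 0 0 1; 0 0 0 0 0 0 1; 0 0 0 0 0 0 1"}}

```text
time: 13.5
eef_pos: [461.6, -353.4, 73.9]
tcp_rot: [-3.124, 0.329, 0.0]
wrist_force: [1.0, -1.6, -1.2]
finger_gap: 15.9
```

```bash
python3 - <<'E'
from h import *
st=sense();print(st['eef_pos'],st['wrist_force'],st['torque'],st['finger_gap'])
E
```

```text
[ 461.6381 -353.3918   73.9187] [ 0.9558 -1.6243 -1.166 ] [-0.2381 -0.0091  0.0204] 15.93960153143951
```

Request:
{"op": "arm_command", "data": {"steps": "0.0007 0.0033 0.01 0 0 0 1; 0 0 0.015 0 0 0 1; 0 0 0.015 0 0 0 1; 0 0 0.015 0 0 0 1; 0 0 0.015 0 0 0 1; 0 0 0.015 0 0 0 1; 0 0 0.01 0 0 0 1; 0 0 0 0 0 0 1"}}

```text
time: 14.5
eef_pos: [461.6, -353.8, 59.6]
tcp_rot: [-3.124, 0.329, 0.0]
wrist_force: [-0.3, 0.8, -1.4]
finger_gap: 15.9
```

```bash
python3 - <<'E'
from h import *
s=capture('scene');st=sense();print(st['eef_pos'],st['wrist_force'],st['torque'],st['finger_gap'])
f=lambda c,x,y,w,h,k:cv2.resize(c['frame'][y:y+h,x:x+w,::-1],None,fx=k,fy=k,interpolation=cv2.INTER_CUBIC)
cv2.imwrite('pics/z10.png',f(s,270,110,90,90,6))
E
```

```text
[ 461.687  -353.8733   59.6649] [ 0.2849 -0.5181 -1.3848] [ 0.03    0.0467 -0.0209] 15.800888223027481
```

View pics/z10.png

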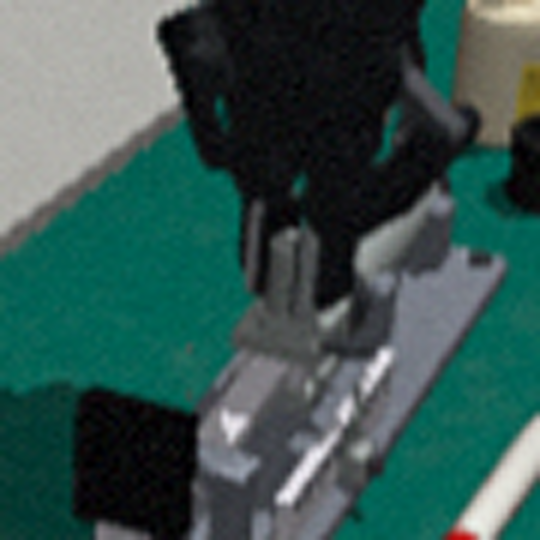

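The pin is nearly home, with the collar just above the fork. I'll ease down to contact.

Request:
{"op": "arm_command", "data": {"steps": "0 0 0.003 0 0 0 1; 0 0 0.003 0 0 0 1; 0 0 0.003 0 0 0 1; 0 0 0 0 0 0 1; 0 0 0 0 0 0 1; 0 0 0 0 0 0 1; 0 0 0 0 0 0 1; 0 0 0 0 0 0 1"}}

```text
time: 15.55
eef_pos: [461.8, -353.9, 58.7]
tcp_rot: [3.124, -0.329, 0.0]
wrist_force: [-1.1, 0.2, 7.6]
finger_gap: 16.1
```

```bash
python3 - <<'E'
from h import *
st=sense();print(st['eef_pos'],st['wrist_force'],st['torque'],st['finger_gap'])
E
```

```text
[ 461.7502 -353.8962   58.7028] [-1.0767  0.2108  7.5885] [ 0.2574  0.3335 -0.0172] 16.108907562113295
```

Contact came at TCP z = 58.7, exactly the expected home height. Releasing, then rising.

Request:
{"op": "arm_command", "data": {"steps": "0 0 0 0 0 0 0.6; 0 0 0 0 0 0 0.3; 0 0 0 0 0 0 0; 0 0 0 0 0 0 0; 0 0 0 0 0 0 0; 0 0 0 0 0 0 0; 0 0 -0.05 0 0 0 0; 0 0 -0.1 0 0 0 0"}}

```text
time: 16.55
eef_pos: [461.6, -353.8, 81.5]
tcp_rot: [-3.124, 0.329, 0.001]
wrist_force: [-0.1, 0.2, 0.5]
finger_gap: 85.5
```

Request:
{"op": "arm_command", "data": {"steps": "0 0 -0.15 0 0 0 0; 0 0 -0.15 0 0 0 0; 0 0 -0.1 0 0 0 0; 0 0 0 0 0 0.2 0; 0 0 0 0 0 0.2 0; 0 0 0 0 0 0.2 0; 0 0 0 0 0 0.2 0; 0 0 0 0 0 0.2 0"}}

```text
time: 17.55
eef_pos: [461.7, -353.8, 141.3]
tcp_rot: [-2.756, 1.507, -0.0]
wrist_force: [0.0, -0.5, -0.7]
finger_gap: 85.1
```

```bash
python3 - <<'E'
from h import *
s=capture('scene');st=sense();print(st)
f=lambda c,x,y,w,h,k:cv2.resize(c['frame'][y:y+h,x:x+w,::-1],None,fx=k,fy=k,interpolation=cv2.INTER_CUBIC)
cv2.imwrite('pics/z11.png',f(s,270,110,90,90,6))
E
```

```text
{'time': 17.6, 'joint_pos': array([ 0.6109,  0.8308, -0.0242,  1.5679,  0.0258,  0.7431, -0.4327]), 'qd': array([ 0.0214, -0.0003, -0.0574, -0.0003,  0.0743,  0.003 ,  0.1755]), 'tau': array([  2.46  , -92.8599,   0.3939, -19.5687,   1.2259,   0.0468,
         2.9295]), 'eef_pos': array([ 461.8441, -353.6631,  141.2623]), 'tcp_rot': array([-2.7504,  1.5174, -0.0002]), 'wrist_force': array([0.1839, 0.5882, 0.1119]), 'torque': array([0.0124, 0.0056, 0.0223]), 'finger_gap': 85.07384900362652}
```

View pics/z11.png

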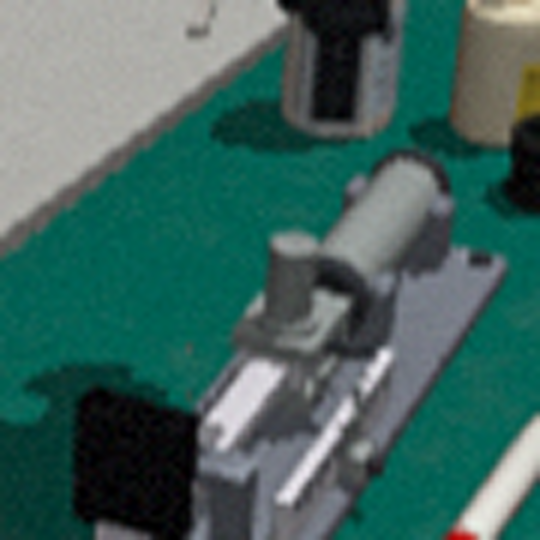

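The pin stands home with its collar flat on the fork top, head at (290,265) in the crop. Now I'll measure the pull direction and the pointer-to-mark distance from the initial, unoccluded pictures.

```bash
python3 - <<'E'
from h import *
import pickle
s0,t0=pickle.load(open('c0.pkl','rb'))
f=lambda c,x,y,w,h,k:cv2.resize(c['frame'][y:y+h,x:x+w,::-1],None,fx=k,fy=k,interpolation=cv2.INTER_CUBIC)
cv2.imwrite('pics/z12.png',np.vstack([f(t0,270,185,110,50,7),np.hstack([f(s0,300,155,55,50,7),f(s0,300,155,55,50,7)])])[:600])
E
```

```text
(no output)
```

View pics/z12.png

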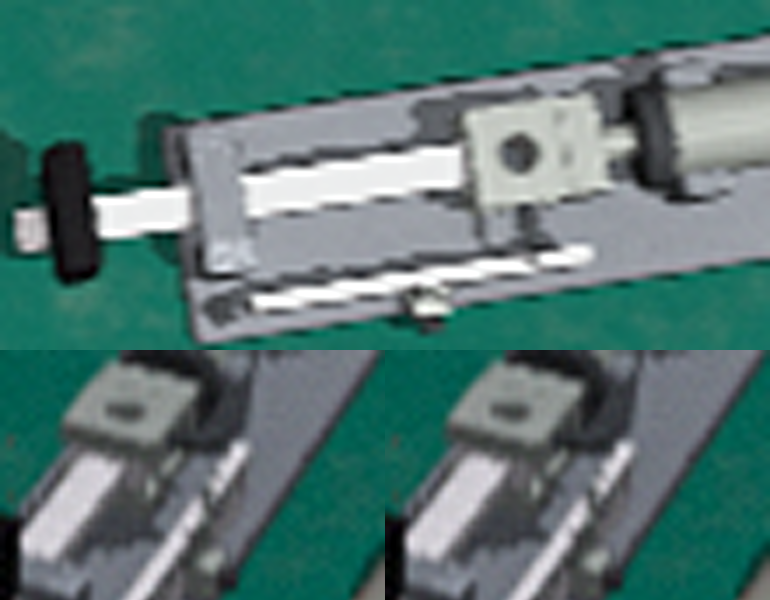

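```bash
python3 - <<'E'
from h import *
import pickle
s0,t0=pickle.load(open('c0.pkl','rb'))
f=lambda c,x,y,w,h,k:cv2.resize(c['frame'][y:y+h,x:x+w,::-1],None,fx=k,fy=k,interpolation=cv2.INTER_NEAREST)
cv2.imwrite('pics/z13.png',np.vstack([f(t0,322,210,36,24,16)]))
cv2.imwrite('pics/z14.png',np.vstack([f(s0,315,160,36,34,16)]))
E
```

```text
(no output)
```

View pics/z13.png

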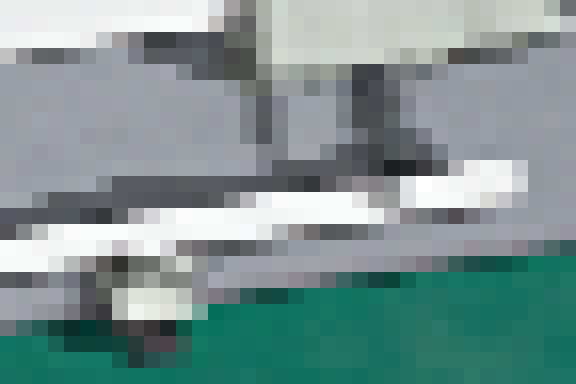

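View pics/z14.png

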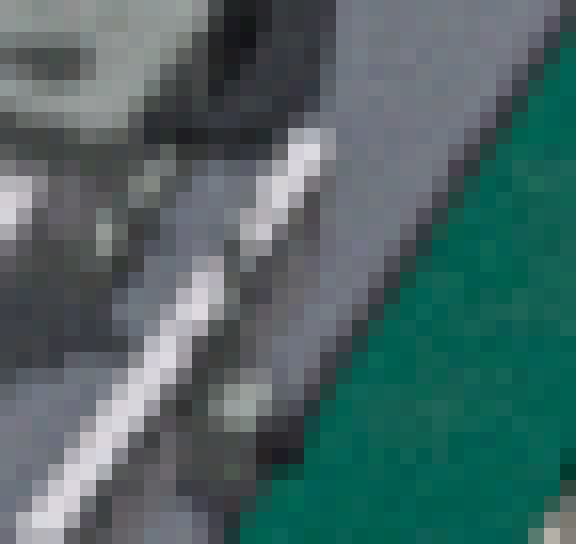

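```bash
python3 - <<'E'
from h import *
import pickle
s0,t0=pickle.load(open('c0.pkl','rb'))
print('top z, cols 326..352 rows 212..234')
for v in range(214,234): print(v,[int(round(world(t0,u,v)[2])) if t0['range_z'][v,u]>0 else -1 for u in range(324,352)])
print('gray')
for v in range(214,234): print(v,[int(t0['frame'][v,u].mean()) for u in range(324,352)])
print('scene z cols 318..340 rows 165..192')
for v in range(166,192): print(v,[int(round(world(s0,u,v)[2])) if s0['range_z'][v,u]>0 else -1 for u in range(318,340)])
for v in range(166,192): print(v,[int(s0['frame'][v,u].mean()) for u in range(318,340)])
E
```

```text
top z, cols 326..352 rows 212..234
214 [10, 12, 11, 11, 11, 11, 12, 10, 13, 10, 13, 11, 12, 28, 42, 49, 50, 51, 48, 41, 47, 46, 49, 8, 11, 12, 13, 8]
215 [13, 12, 8, 15, 10, 14, 15, 12, 12, 12, 12, 12, 10, 26, 31, 26, 22, 10, 9, 13, 45, 43, 44, 12, 11, 13, 12, 9]
216 [12, 9, 13, 13, 11, 11, 12, 12, 8, 11, 14, 11, 14, 13, 14, 11, 13, 12, 11, 9, 45, 44, 46, 14, 12, 13, 12, 12]
217 [10, 13, 12, 12, 9, 9, 12, 11, 9, 11, 13, 8, 10, 12, 12, 7, 12, -1, 12, 8, 11, 45, 47, 47, 11, 12, 12, 13]
218 [13, 10, 8, 13, 15, 10, 12, 12, 12, 11, 8, 11, 10, 12, 13, 12, 12, 12, 11, 11, 15, 45, 44, 47, 13, 12, 10, 13]
219 [14, 9, 10, 8, 14, 11, 11, 7, 10, 10, 13, 10, 11, 12, 10, 11, 12, 8, 11, 13, 12, 49, 46, 45, 11, 10, 12, 12]
220 [13, 11, 10, 10, 11, 9, 12, 9, 13, 10, 10, 10, 13, 11, 11, 11, 8, 10, 10, 13, 13, 45, 45, 13, 12, 9, 36, 38]
221 [12, 13, 12, 12, 10, 11, 11, 11, 12, 12, 11, 12, 11, 12, 11, 12, 14, 10, 12, 35, 34, 32, 45, 36, 33, 33, 35, 34]
222 [13, 10, 10, 13, 13, 12, 8, 10, 13, 12, 11, 14, 16, 36, 31, 35, 33, 34, 37, 35, 34, 37, 45, 46, 34, 36, 37, 38]
223 [10, 16, 10, 10, 11, 13, 37, 35, 
[... 8205 characters left out ...]
, 66]
185 [116, 114, 113, 177, 213, 216, 154, 78, 51, 68, 114, 154, 160, 121, 85, 78, 50, 58, 59, 63, 65, 65]
186 [119, 116, 149, 208, 217, 178, 88, 83, 68, 70, 89, 118, 126, 71, 59, 49, 53, 57, 62, 64, 67, 65]
187 [113, 135, 190, 217, 191, 100, 63, 98, 78, 69, 72, 72, 76, 42, 42, 46, 50, 64, 63, 58, 64, 63]
188 [112, 179, 212, 216, 133, 77, 78, 99, 79, 70, 71, 74, 69, 36, 30, 34, 58, 62, 63, 57, 62, 56]
189 [157, 212, 218, 173, 87, 84, 95, 106, 73, 70, 69, 79, 73, 46, 42, 48, 56, 58, 58, 60, 62, 59]
190 [197, 219, 181, 86, 78, 79, 100, 97, 64, 64, 68, 65, 65, 58, 60, 64, 60, 59, 59, 59, 58, 57]
191 [218, 208, 111, 65, 91, 93, 103, 103, 96, 70, 61, 57, 58, 60, 58, 62, 58, 57, 58, 62, 57, 55]
```

```bash
python3 - <<'E'
from h import *
import pickle
s0,t0=pickle.load(open('c0.pkl','rb'))
def atz(c,u,v,z):
    o,d=ray(c,u,v); return o+d*(z-o[2])/d[2]
# pull direction from rail edge etc in top: white rail top z=35
for (c,nm) in((t0,'top'),(s0,'scene')):
    g=c['frame'].mean(2); pts=[]
    V,U=np.nonzero(g>200)
    for u,v in zip(U,V):
        w=world(c,u,v) if c['range_z'][v,u]>0 else None
        if w is not None and 32<w[2]<39 and 395<w[0]<440 and -400<w[1]<-230: pts.append(atz(c,u,v,35.5))
    pts=np.array(pts)[:,:2]; m=pts.mean(0); d=np.linalg.svd(pts-m)[2][0]; d*=np.sign(d[1]); print(nm,'rail dir',d,np.degrees(np.arctan2(d[1],d[0])),len(pts),np.ptp(pts@d))
    # white bar
d=np.array([np.cos(np.radians(97.8)),np.sin(np.radians(97.8))])
for nm,c,P,B,H in(('top',t0,(346.3,222.0),(332.8,226.4),(344.5,206.9)),('scene',s0,(332,169.6),(329.2,177.5),(317.3,163.2))):
    p=atz(c,*P,45);b=atz(c,*B,45);h=atz(c,*H,50)
    print(nm,'ptr',p,'mark',b,'hole',h,'along',(b-p)[:2]@d,'ptr-hole along',(p-h)[:2]@d,'mark-hole',(b-h)[:2]@d)
E
```

```text
top rail dir [-0.1234  0.9924] 97.08684320449277 94 108.59611408227386
scene rail dir [-0.1268  0.9919] 97.28471723680255 28 102.18791255938584
top ptr [ 426.4878 -358.0389   45.    ] mark [ 417.4282 -327.6617   45.    ] hole [ 459.7536 -354.8486   50.    ] along 31.325619259827313 ptr-hole along 1.3539653936682714 mark-hole 32.67958465349558
scene ptr [ 428.1891 -354.0081   45.    ] mark [ 418.7342 -321.9589   45.    ] hole [ 464.0811 -351.9661   50.    ] along 33.03583877946201 ptr-hole along 2.848009727702477 mark-hole 35.88384850716449
```

```bash
python3 - <<'E'
from h import *
plan([443.5,-209.5,140],-82.8,8,0,prof=[.5,1,1,1,1,.8,.4,.2])
E
```

```text
-0.0744 -0.0347 0.0007 0 0 0.0471 0; -0.1513 -0.0638 0.0015 -0.0001 0 0.0943 0; -0.1557 -0.0524 0.0015 -0.0001 0 0.0943 0; -0.159 -0.0407 0.0014 -0.0001 0 0.0943 0; -0.1617 -0.0289 0.0015 -0.0001 0 0.0943 0; -0.1307 -0.0135 0.0011 -0.0001 0 0.0754 0; -0.0656 -0.0028 0.0006 0 0 0.0377 0; -0.0328 -0.0005 0.0003 0 0 0.0189 0

end [ 443.501  -209.5016  140.002 ] [-2.3564  2.0776  0.0002] dp [-18.3441 144.1631  -1.2623] rv deg [-0.024   0.0094 25.0299] max/row mm 0
```

Request:
{"op": "arm_command", "data": {"steps": "-0.0744 -0.0347 0 0 0 0.047 0; -0.151 -0.064 0 0 0 0.094 0; -0.156 -0.052 0 0 0 0.094 0; -0.159 -0.041 0 0 0 0.094 0; -0.162 -0.029 0 0 0 0.094 0; -0.131 -0.0135 0 0 0 0.075 0; -0.0656 -0.003 0 0 0 0.038 0; -0.033 0 0 0 0 0.019 0"}}

```text
time: 18.6
eef_pos: [441.4, -209.8, 141.0]
tcp_rot: [-2.372, 2.06, -0.0]
wrist_force: [0.7, -0.3, 0.2]
finger_gap: 85.6
```

```bash
python3 - <<'E'
from h import *
s=capture('scene');t=capture('top');st=sense();print(st['eef_pos'],st['tcp_rot'],st['joint_pos'])
p=st['eef_pos'];M=R.from_rotvec(st['tcp_rot']);print(M.as_matrix()[:,0],np.degrees(np.arctan2(*M.as_matrix()[1::-1,0])))
f=lambda c,x,y,w,h,k:cv2.resize(c['frame'][y:y+h,x:x+w,::-1],None,fx=k,fy=k,interpolation=cv2.INTER_CUBIC)
cv2.imwrite('pics/z15.png',np.hstack([f(s,255,110,90,120,4.4),f(t,255,150,90,120,4.4)]))
E
```

```text
[ 441.4089 -209.911   140.9125] [-2.3718  2.06    0.    ] [ 0.3137  0.7308  0.116   1.906  -0.1581  0.5136 -0.8921]
[ 0.14   -0.9901 -0.0001] -81.9509392225617
```

View pics/z15.png

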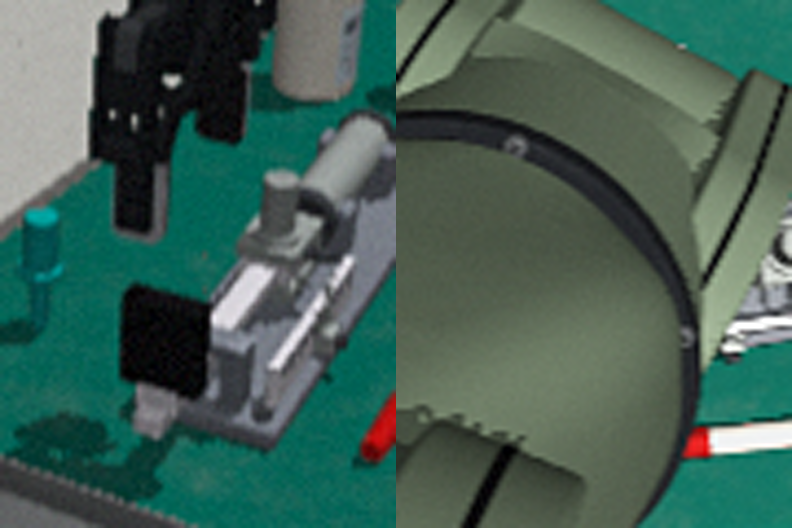

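The fingers hang above the handle, and the scene camera sees both the pointer and the rider. Descending over the handle.

Request:
{"op": "arm_command", "data": {"steps": "0 -0.01 0.05 0 0 0.019 0; 0 0 0.1 0 0 0 0; 0 0 0.1 0 0 0 0; 0 0 0.1 0 0 0 0; 0 0 0.1 0 0 0 0; 0 0 0.07 0 0 0 0; 0 0 0.033 0 0 0 0; 0 0 0 0 0 0 0"}}

```text
time: 19.7
eef_pos: [442.8, -209.7, 57.8]
tcp_rot: [2.355, -2.079, -0.0]
wrist_force: [0.3, 0.4, -0.2]
finger_gap: 85.4
```

```bash
python3 - <<'E'
from h import *
s=capture('scene');st=sense();print(st['eef_pos'],st['wrist_force'],st['torque'])
M=R.from_rotvec(st['tcp_rot']);print(np.degrees(np.arctan2(*M.as_matrix()[1::-1,0])))
f=lambda c,x,y,w,h,k:cv2.resize(c['frame'][y:y+h,x:x+w,::-1],None,fx=k,fy=k,interpolation=cv2.INTER_CUBIC)
cv2.imwrite('pics/z16.png',f(s,255,120,90,110,5))
E
```

```text
[ 442.8934 -209.7015   58.0759] [ 0.5682  0.0312 -0.2883] [0.0243 0.0038 0.0076]
-82.85723068202847
```

View pics/z16.png

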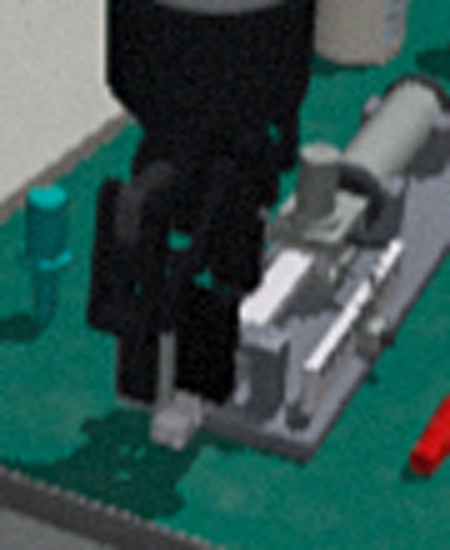

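Request:
{"op": "arm_command", "data": {"steps": "0 0 0 0 0 0 0.3; 0 0 0 0 0 0 0.5; 0 0 0 0 0 0 0.6; 0 0 0 0 0 0 0.7; 0 0 0 0 0 0 0.8; 0 0 0 0 0 0 1; 0 0 0 0 0 0 1; 0 0 0 0 0 0 1"}}

```text
time: 20.75
eef_pos: [442.7, -208.9, 58.0]
tcp_rot: [-2.356, 2.078, 0.002]
wrist_force: [-1.7, 5.2, 6.2]
finger_gap: 13.7
```

```bash
python3 - <<'E'
from h import *
s=capture('scene');st=sense();print(st['eef_pos'],st['wrist_force'],st['torque'],st['finger_gap'])
f=lambda c,x,y,w,h,k:cv2.resize(c['frame'][y:y+h,x:x+w,::-1],None,fx=k,fy=k,interpolation=cv2.INTER_CUBIC)
cv2.imwrite('pics/z17.png',f(s,255,120,90,110,5))
E
```

```text
[ 442.6966 -208.8545   58.0009] [-1.0819  6.1358  5.9278] [0.9864 0.243  0.0006] 13.490016103250564
```

View pics/z17.png

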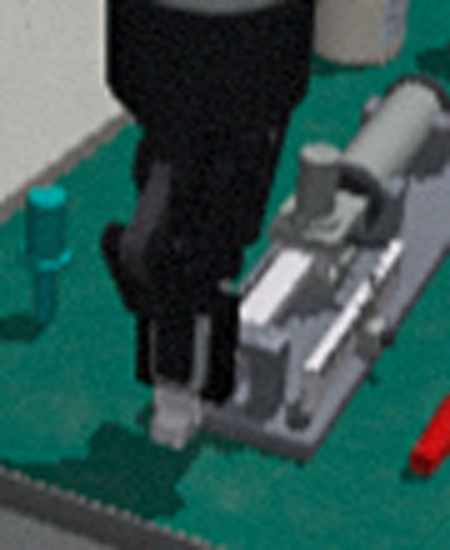

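Gripped, gap 13.5 mm. Pulling 30 mm first.

Request:
{"op": "arm_command", "data": {"steps": "-0.02 0 0 0 0 0 1; -0.03 0 0 0 0 0 1; -0.04 0 0 0 0 0 1; -0.04 0 0 0 0 0 1; -0.04 0 0 0 0 0 1; -0.03 0 0 0 0 0 1; 0 0 0 0 0 0 1; 0 0 0 0 0 0 1"}}

```text
time: 21.8
eef_pos: [439.2, -181.0, 58.0]
tcp_rot: [2.354, -2.079, 0.003]
wrist_force: [0.0, -8.4, 1.4]
finger_gap: 13.2
```

```bash
cat > look.py <<'E'
from h import *
import sys
s=capture('scene');t=capture('top');st=sense();print(st['time'],st['eef_pos'],st['wrist_force'],st['torque'],st['finger_gap'])
print('travel',((st['eef_pos']-np.array([442.7,-208.85,58]))[:2]@[np.cos(np.radians(97.2)),np.sin(np.radians(97.2))]))
f=lambda c,x,y,w,h,k:cv2.resize(c['frame'][y:y+h,x:x+w,::-1],None,fx=k,fy=k,interpolation=cv2.INTER_NEAREST)
cv2.imwrite('pics/%s.png'%sys.argv[1],np.hstack([f(s,300,150,50,50,8),f(t,310,195,50,50,8)]))
for v in range(168,186): print(v,[int(round(world(s,u,v)[2])) if s['range_z'][v,u]>0 else -1 for u in range(316,340)])
print('top')
for v in range(218,232): print(v,[int(round(world(t,u,v)[2])) if t['range_z'][v,u]>0 else -1 for u in range(324,352)])
for n in('scene','top'):
  for l in ('pointer','mark','fork_hole'):
    print(n,l,[(round(d['confidence'],2),np.round(d['location'],1)) for d in pinpoint(n,l)][:2])
E
python3 look.py z18
```

```text
21.9 [ 439.228  -180.9998   58.0175] [-0.7588 -8.0351  1.3362] [-1.6085  0.1403  0.1275] 13.403293774838138
travel 28.065743373976453
168 [57, 56, 56, 48, 52, 48, 50, 47, 11, 12, 13, 12, 12, 11, 14, 14, 15, 17, 11, 12, 11, 10, 11, 12]
169 [54, 54, 55, 50, 51, 50, 48, 43, 11, 13, 11, 12, 10, 11, 11, 12, 11, 35, 37, 35, 11, 12, 10, 10]
170 [55, 53, 50, 48, 50, 48, 45, 39, 13, 12, 14, 11, 13, 11, 12, 11, 34, 38, 34, 34, 12, 12, 13, 12]
171 [52, 52, 51, 51, 48, 45, 41, 35, 9, 10, 11, 12, 11, 12, 13, 10, 38, 35, 35, 30, 13, 11, 12, 12]
172 [51, 49, 49, 50, 48, 46, 48, 33, 12, 11, 9, 15, 10, 13, 12, 36, 36, 36, 34, 13, 11, 12, 11, 13]
173 [51, 49, 50, 46, 47, 46, 47, 45, 47, 48, 46, 12, 13, 10, 37, 36, 38, 32, 29, 12, 11, 14, 12, 12]
174 [49, 49, 48, 44, 43, 45, 46, 47, 45, 46, 46, 45, 12, 52, 35, 37, 36, 32, 27, 11, 12, 12, 13, 12]
175 [47, 49, 46, 31, 31, 29, 28, 44, 45, 45, 44, 45, 43, 50, 50, 37, 31, 27, 22, 12, 13, 13, 12, 11]
176 [45, 44, 41, 28, 28, 31, 26, 11, 11, -1, 12, 12, 35, 48, 36, 35, 30, 25, 19, 13, 11, 10, 9, 11]
177 [38, 43, 29, 29, 29, 27, 23, 11, 12, 12, 12, 37, 36, 43,
[... 1952 characters left out ...]
-4, -3, 1, 2, -2]
228 [12, 10, 9, 10, 14, 24, 27, 25, 25, 25, 25, 9, 10, 9, 9, -2, -2, 0, 0, -3, -1, -2, 2, -2, 0, -1, 1, 2]
229 [12, 12, 11, 10, 13, 24, 24, 29, 25, 25, 24, -3, -1, 0, -2, -1, -3, 2, 0, 2, -2, -1, -1, 0, 0, -3, -4, -2]
230 [9, 7, 1, -2, -1, 20, 26, 22, 21, 23, -1, 0, -2, -2, -4, -3, -1, 2, 0, -1, -4, 0, 3, -1, -1, -3, -4, 0]
231 [-1, 1, -3, 1, 0, 1, 19, 21, 24, 19, -2, -1, -1, -2, -3, 2, 0, -1, -1, -2, 1, -3, -2, 3, 1, -2, 0, -1]
scene pointer [(0.46, array([ 426. , -328.6,   43.7]))]
scene mark []
scene fork_hole []
top pointer [(0.73, array([ 415.8, -330.2,   40. ]))]
top mark [(0.36, array([ 416.4, -329.3,   41.7]))]
top fork_hole [(0.75, array([ 459.6, -329.3,   52. ]))]
```

View pics/z18.png

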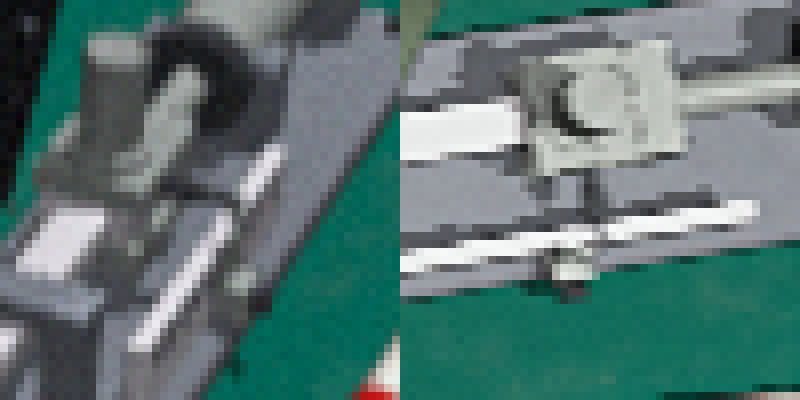

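The top view is now clear. The pointer tip is at about (335,224) and the blade top at about (333,226), so the tip has about 5–6 mm to go. I'll pull 5 mm more.

Request:
{"op": "arm_command", "data": {"steps": "-0.01 0 0 0 0 0 1; -0.013 0 0 0 0 0 1; -0.01 0 0 0 0 0 1; 0 0 0 0 0 0 1; 0 0 0 0 0 0 1; 0 0 0 0 0 0 1; 0 0 0 0 0 0 1; 0 0 0 0 0 0 1"}}

```text
time: 23.2
eef_pos: [438.6, -176.3, 58.0]
tcp_rot: [2.354, -2.08, 0.003]
wrist_force: [-0.4, -9.6, 0.7]
finger_gap: 13.1
```

```bash
python3 look.py z19; python3 - <<'E'
from h import *
import pickle
N=10
ts=[capture('top') for _ in range(N)];ss=[capture('scene') for _ in range(N)]
pickle.dump((ts,ss),open('c2.pkl','wb'))
t=np.mean([c['frame'].mean(2) for c in ts],0);z=np.median([c['range_z'] for c in ts],0)
c=dict(ts[0]);c['range_z']=z
print('   ',list(range(326,342)))
for v in range(217,231): print(v,[int(t[v,u]) for u in range(326,342)],[int(round(world(c,u,v)[2])) for u in range(326,342)])
f=np.mean([c['frame'] for c in ts],0).astype(np.uint8);g=np.mean([c['frame'] for c in ss],0).astype(np.uint8)
k=lambda i,x,y,w,h,m:cv2.resize(i[y:y+h,x:x+w,::-1],None,fx=m,fy=m,interpolation=cv2.INTER_NEAREST)
cv2.imwrite('pics/z20.png',np.hstack([k(g,318,160,24,30,16),k(f,322,208,24,30,16)]))
E
```

```text
23.3 [ 438.6318 -176.265    58.0093] [-0.1058 -9.8542  0.4177] [-1.8364  0.1381  0.1209] 13.331552472997839
travel 32.83792906945289
168 [60, 52, 48, 50, 49, 49, 50, 47, 12, 11, 9, 11, 10, 9, 14, 15, 13, 13, 11, 10, 12, 11, 13, 12]
169 [56, 54, 49, 49, 49, 51, 49, 44, 12, 12, 11, 12, 11, 13, 11, 10, 11, 36, 34, 37, 9, 13, 11, 14]
170 [53, 55, 49, 50, 49, 49, 42, 38, 12, 13, 11, 13, 12, 12, 10, 12, 36, 36, 37, 36, 12, 13, 12, 9]
171 [54, 52, 49, 51, 49, 45, 41, 10, 11, 13, 12, 13, 12, 12, 13, 11, 35, 36, 34, 31, 12, 11, 11, 13]
172 [51, 48, 50, 50, 46, 42, 39, 11, 14, 11, 10, 13, 13, 11, 13, 36, 36, 35, 32, 10, 11, 13, 12, 13]
173 [50, 50, 51, 48, 46, 47, 36, 12, 13, 11, 12, 12, 12, 10, 33, 36, 34, 34, 28, 12, 11, 11, 12, 13]
174 [50, 50, 50, 46, 47, 48, 47, 46, 45, 47, 12, 11, 10, 53, 35, 36, 37, 32, 26, 11, 13, 12, 14, 10]
175 [50, 48, 44, 45, 43, 47, 46, 47, 47, 46, 46, 11, 13, 50, 51, 35, 33, 27, 25, 11, 11, 9, 13, 9]
176 [47, 47, 42, 30, 28, 30, 43, 43, 45, 44, 44, 47, 36, 47, 35, 34, 28, 23, 20, 10, 11, 11, 10, 10]
177 [44, 45, 30, 31, 29, 27, 23, 11, 13, 9, 11, 35, 34, 43, 35, 
[... 4090 characters left out ...]
[177, 138, 87, 45, 96, 105, 155, 199, 142, 131, 158, 158, 158, 158, 157, 157] [35, 36, 34, 25, 25, 41, 45, 52, 42, 12, 11, 12, 12, 10, 11, 12]
227 [111, 75, 103, 87, 130, 155, 120, 125, 135, 160, 156, 151, 144, 143, 138, 126] [11, 12, 16, 24, 37, 41, 42, 37, 12, 11, 11, 11, 10, 12, 12, 11]
228 [133, 79, 82, 172, 217, 211, 207, 180, 135, 124, 106, 70, 51, 49, 64, 74] [12, 11, 12, 26, 26, 25, 25, 25, 25, 10, 10, 8, 8, -2, -1, 0]
229 [116, 72, 58, 175, 233, 222, 216, 202, 139, 67, 69, 71, 72, 71, 74, 74] [11, 10, 11, 24, 26, 25, 26, 26, 25, -2, 0, -1, -2, -1, 0, -1]
230 [30, 36, 36, 51, 63, 48, 33, 52, 69, 71, 73, 74, 72, 73, 73, 74] [-1, -1, 0, 20, 24, 22, 23, 22, -1, -1, -1, 0, 0, -1, -2, -1]
```

View pics/z20.png

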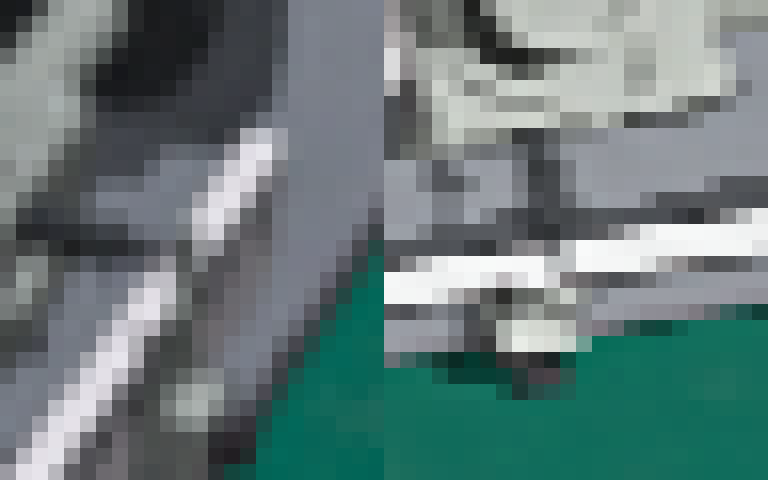

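```bash
python3 - <<'E'
from h import *
import pickle
ts,ss=pickle.load(open('c2.pkl','rb'));t=ts[0];s=ss[0]
def atz(c,u,v,z):
    o,d=ray(c,u,v); return o+d*(z-o[2])/d[2]
for b in(97.2,97.8):
    d=np.array([np.cos(np.radians(b)),np.sin(np.radians(b))])
    for n,c,u,v,z in(('ptr tip',t,333.0,223.5,46),('ptr root',t,331.85,218.5,46),('blade top',t,333.05,226,51),('rider body',t,331.4,228.7,25),
      ('S ptr',s,326.7,176,45.5),('S ptr mid',s,324.5,175.1,46),('S bladetop',s,329.3,174.2,51),('S rider top',s,329.7,184.9,25.5)):
        w=atz(c,u,v,z);print(b,n,w.round(1),round(w[:2]@d,2))
g=np.mean([c['frame'].mean(2) for c in ss],0);z=np.median([c['range_z'] for c in ss],0);c=dict(s);c['range_z']=z
print(list(range(320,336)))
for v in range(171,190): print(v,[int(g[v,u]) for u in range(320,336)],[int(round(world(c,u,v)[2])) for u in range(320,336)])
E
```

```text
97.2 ptr tip [ 423.8 -328.3   46. ] -378.78
97.2 ptr root [ 434.9 -326.2   46. ] -378.18
97.2 blade top [ 418.  -327.3   51. ] -377.06
97.2 rider body [ 413.4 -327.6   25. ] -376.8
97.2 S ptr [ 425.6 -323.5   45.5] -374.26
97.2 S ptr mid [ 430.8 -323.2   46. ] -374.68
97.2 S bladetop [ 420.7 -325.2   51. ] -375.33
97.2 S rider top [ 416.6 -324.    25.5] -373.62
97.8 ptr tip [ 423.8 -328.3   46. ] -382.73
97.8 ptr root [ 434.9 -326.2   46. ] -382.25
97.8 blade top [ 418.  -327.3   51. ] -380.95
97.8 rider body [ 413.4 -327.6   25. ] -380.65
97.8 S ptr [ 425.6 -323.5   45.5] -378.23
97.8 S ptr mid [ 430.8 -323.2   46. ] -378.71
97.8 S bladetop [ 420.7 -325.2   51. ] -379.25
97.8 S rider top [ 416.6 -324.    25.5] -377.51
[320, 321, 322, 323, 324, 325, 326, 327, 328, 329, 330, 331, 332, 333, 334, 335]
171 [104, 75, 70, 73, 101, 105, 101, 123, 127, 124, 122, 188, 224, 216, 129, 108] [49, 45, 41, 12, 12, 12, 11, 12, 11, 11, 11, 11, 36, 35, 35, 31]
172 [70, 68, 72, 94, 126, 128, 126, 125, 123, 123, 161, 222, 229, 167, 88, 112] [46, 42, 38, 13, 12, 11, 12, 11, 12, 12, 12, 36, 35, 36, 33, 11
[... 1726 characters left out ...]
 10, 4]
185 [122, 190, 225, 229, 164, 85, 59, 73, 120, 163, 173, 133, 94, 82, 61, 62] [11, 11, 35, 36, 35, 31, 28, 26, 27, 26, 26, 25, 12, 10, 6, -1]
186 [160, 223, 229, 193, 95, 90, 75, 77, 97, 125, 137, 77, 66, 55, 57, 64] [12, 36, 35, 35, 34, 29, 25, 25, 25, 25, 26, 24, 24, 24, 3, 0]
187 [205, 228, 202, 111, 67, 103, 83, 76, 77, 79, 84, 45, 43, 45, 60, 65] [36, 35, 35, 35, 30, 25, 21, 22, 23, 23, 24, 22, 23, 23, -1, 0]
188 [227, 228, 149, 81, 86, 110, 84, 78, 77, 80, 80, 39, 32, 39, 65, 66] [36, 36, 35, 32, 27, 22, 18, 19, 20, 21, 21, 20, 21, 20, 0, -1]
189 [231, 185, 95, 81, 108, 110, 79, 73, 75, 82, 79, 48, 49, 53, 63, 64] [36, 36, 33, 27, 24, 19, 15, 16, 17, 18, 18, 18, 18, 17, -1, -1]
```

From the top view the pointer is about 1.6 mm short of the blade. The scene view puts it roughly level, within about ±1.5 mm, and it's the coarser of the two along the pull. I'll add 1.2 mm.

Request:
{"op": "arm_command", "data": {"steps": "-0.004 0 0 0 0 0 1; -0.004 0 0 0 0 0 1; 0 0 0 0 0 0 1; 0 0 0 0 0 0 1; 0 0 0 0 0 0 1; 0 0 0 0 0 0 1; 0 0 0 0 0 0 1; 0 0 0 0 0 0 1"}}

```text
time: 25.6
eef_pos: [438.5, -175.3, 58.0]
tcp_rot: [2.353, -2.08, 0.004]
wrist_force: [-0.5, -11.4, -0.0]
finger_gap: 13.1
```

```bash
python3 - <<'E'
from h import *
import pickle
N=12
st=sense();print(st['time'],st['eef_pos'],st['wrist_force'],st['finger_gap'])
ts=[capture('top') for _ in range(N)];ss=[capture('scene') for _ in range(N)]
pickle.dump((ts,ss),open('c3.pkl','wb'))
t=np.mean([c['frame'].mean(2) for c in ts],0);z=np.median([c['range_z'] for c in ts],0)
c=dict(ts[0]);c['range_z']=z
print('   ',list(range(326,342)))
for v in range(216,231): print(v,[int(t[v,u]) for u in range(326,342)],[int(round(world(c,u,v)[2])) for u in range(326,342)])
# subpixel motion of the fork between frames in the two stacks and the first picture
t2=np.mean([x['frame'].mean(2) for x in pickle.load(open('c2.pkl','rb'))[0]],0)
a=t2[196:216,326:350].astype(np.float32);b=t[196:216,326:350].astype(np.float32)
print('shift px',cv2.phaseCorrelate(a,b,cv2.createHanningWindow((24,20),cv2.CV_32F)))
f=np.mean([c['frame'] for c in ts],0).astype(np.uint8);g=np.mean([c['frame'] for c in ss],0).astype(np.uint8)
k=lambda i,x,y,w,h,m:cv2.resize(i[y:y+h,x:x+w,::-1],None,fx=m,fy=m,interpolation=cv2.INTER_CUBIC)
cv2.imwrite('pics/z21.png',np.hstack([k(g,310,155,36,44,11),k(f,315,195,36,44,11)]))
for n in('scene','top'):
  for l in ('pointer','mark'):
    print(n,l,[(round(d['confidence'],2),np.round(d['location'],1)) for d in pinpoint(n,l)][:2])
E
```

```text
25.6 [ 438.4806 -175.2726   58.0211] [ -0.5164 -11.4194  -0.0155] 13.051552182898138
    [326, 327, 328, 329, 330, 331, 332, 333, 334, 335, 336, 337, 338, 339, 340, 341]
216 [190, 154, 153, 125, 65, 63, 137, 162, 129, 137, 151, 155, 157, 156, 154, 154] [50, 49, 49, 47, 46, 46, 46, 25, 13, 11, 11, 11, 11, 12, 11, 11]
217 [133, 106, 114, 108, 78, 68, 99, 140, 153, 152, 151, 152, 154, 155, 154, 153] [26, 11, 11, 11, 45, 45, 47, 11, 12, 11, 12, 12, 11, 12, 12, 12]
218 [128, 159, 158, 123, 72, 70, 84, 131, 155, 153, 151, 152, 153, 153, 154, 155] [10, 12, 11, 12, 11, 46, 46, 12, 11, 12, 11, 12, 11, 11, 12, 12]
219 [126, 157, 158, 139, 101, 76, 95, 140, 157, 154, 153, 154, 155, 155, 157, 159] [12, 10, 12, 11, 11, 47, 46, 46, 11, 11, 10, 11, 12, 12, 11, 11]
220 [157, 158, 159, 163, 133, 79, 82, 133, 162, 159, 157, 157, 126, 83, 85, 87] [11, 12, 12, 12, 10, 46, 46, 47, 12, 11, 12, 10, 10, 11, 12, 12]
221 [161, 163, 132, 90, 74, 63, 76, 85, 90, 86, 84, 81, 79, 79, 64, 49] [11, 13, 11, 11, 12, 46, 45, 47, 12, 11, 11, 12, 11, 11, 12, 11]
222 [87, 90, 90, 91, 83, 66, 44, 62, 82, 90, 126, 179, 231
[... 855 characters left out ...]
7, 180, 136, 123, 107, 70, 51, 49, 64, 73] [11, 11, 11, 25, 26, 25, 25, 25, 26, 11, 10, 9, 7, 0, -1, 0]
229 [116, 73, 57, 175, 233, 222, 216, 201, 139, 67, 71, 72, 72, 72, 73, 74] [12, 11, 11, 24, 26, 25, 25, 26, 25, -1, -1, -2, 0, 1, -1, -1]
230 [31, 36, 35, 51, 64, 49, 34, 51, 68, 72, 73, 73, 72, 73, 73, 74] [1, -1, -1, 19, 24, 22, 23, 22, -1, -2, -1, -1, 0, 0, 0, -1]
shift px ((-0.2645798366960541, 0.27703048261024676), 0.958191900451978)
scene pointer [(0.47, array([ 419.9, -321.2,   46.8]))]
scene mark [(0.48, array([ 419.9, -326.2,   45.4])), (0.38, array([ 422.6, -324.3,   45.6]))]
top pointer [(0.54, array([ 417. , -322. ,   42.3]))]
top mark [(0.39, array([ 415.7, -326.9,   45.2]))]
```

View pics/z21.png

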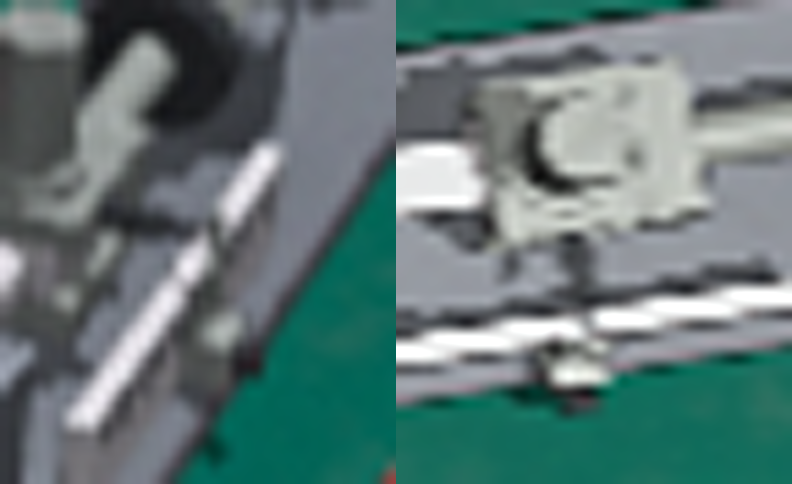

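In both views the pointer's line now runs into the blade. In the top view the tip is at about (332.4,223.7), and extended to the blade's row it reaches 332.6–332.9. The blade is at 332.6–332.7, so they agree to about 0.5 mm. Last, I'll check steadiness and confirm the pins haven't moved.

Request:
{"op": "arm_command", "data": {"steps": "0 0 0 0 0 0 1; 0 0 0 0 0 0 1; 0 0 0 0 0 0 1; 0 0 0 0 0 0 1; 0 0 0 0 0 0 1; 0 0 0 0 0 0 1; 0 0 0 0 0 0 1; 0 0 0 0 0 0 1"}}

```text
time: 28.0
eef_pos: [438.5, -175.3, 58.0]
tcp_rot: [2.353, -2.08, 0.004]
wrist_force: [-0.6, -12.0, 0.8]
finger_gap: 13.3
```

```bash
python3 - <<'E'
from h import *
import pickle
st=sense();print(st['time'],st['eef_pos'],st['wrist_force'],st['finger_gap'],abs(st['qd']).max())
t3=np.mean([x['frame'].mean(2) for x in pickle.load(open('c3.pkl','rb'))[0]],0)
ts=[capture('top') for _ in range(4)];t=np.mean([c['frame'].mean(2) for c in ts],0)
w=cv2.createHanningWindow((24,20),cv2.CV_32F)
print('shift',cv2.phaseCorrelate(t3[196:216,326:350].astype(np.float32),t[196:216,326:350].astype(np.float32),w))
s=save('scene','s22.png')
print('head top z', [round(float(world(ts[0],u,v)[2]),1) for u,v in((334,205),(335,206),(335,205))])
E
```

```text
28.0 [ 438.5058 -175.2993   58.0169] [ -0.6087 -12.043    0.7588] 13.257594822523718 0.0009958422772578497
shift ((0.03492751713218567, -0.030855237957801762), 0.9974931175510089)
head top z [83.0, 82.6, 84.2]
```

View pics/s22.png

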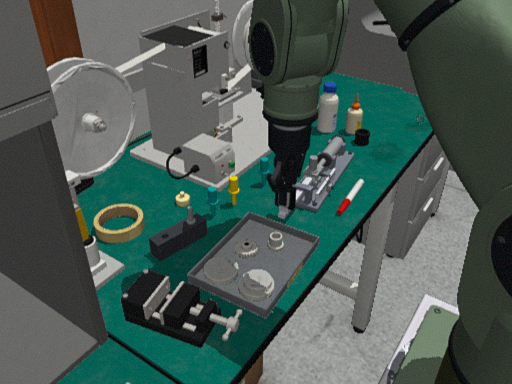

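The head top is at z = 83–84 (expected 84), so the pin is still home. The pull of 12.0 N matches the spring at about 32 mm (11.1 N) plus 1 N of friction. The thin pin is untouched and nothing is moving. Handing in.

```bash
python3 - <<'E'
from rig import close_job
print(close_job())
E
```

```text
the job is handed in; nothing more can be done
None
```

The job is handed in at about 28 s of the 64 s allowed. The thick pin is home through the fork and draw bar, and the arm is still gripping the handle, holding the spring stretched with the pointer level with the mark.

**Thick pin:** I took it from the rack and lowered it until the collar touched at the expected height. A later check put its head top at 83–84 mm, where 84 mm means fully home. The thin pin still stands in the rack.

**Pull:** I drew the handle out in three steps, and the rod has moved about 32 mm. The top view puts the pointer level with the blade to about 0.5 mm. The measured pull of 12 N fits about 32 mm of stretch plus friction.

**Steadiness:** Over the final second there was no motion of the arm or rod.

**Checks that disagreed:**
- **Scene camera:** This view, coarser along the pull, put the pointer about 1 mm past the mark, within its own error of roughly 1.5 mm.
- **Trained networks:** They put the pointer 3–5 mm past the mark. I discounted this because their starting pointer-to-mark distance was 27 mm, below the 30 mm minimum the task states.
- **Pin grip:** The gripper gap read 16 mm on the 18 mm pin head, but the hold was firm and the pin came out upright.

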